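# Check the new box lids in the bench caliper and fit them to their boxes

### The arm

A 7-joint arm with a two-finger parallel gripper is mounted at the origin on the work surface. World frame = base frame: x ahead of the robot, y to its left, z up, the work surface at z = 0. Lengths are in m, angles in rad, forces in N, time in s.
With the tool pointing down it reaches from about 0.35 to 0.9 m from the base axis. Payload 8.1 kg.
Tool frame: the origin (TCP) lies on the centre line of the jaws, within the pads' length; the fingertips stand 11 mm ahead of it and the grasp point (between the pads) lies 8 mm behind it; z points along the fingers, y is the line along which they close (so a half turn about z gives the same grasp; the last joint's range is limited). The gripper opens to 92 mm and grips with 3 to 60 N. Pads are 19 mm wide; open, the fingers measure 130 mm over their backs; the gripper's body (75 mm by 190 mm) begins 47 mm behind the grasp point.
Start: joints at [-1.441, 0.434, 0.025, 1.573, -0.012, 1.134, -0.075], TCP at [0.144, 0.608, 0.208] pointing down, gripper open.
Joint ranges: [-2.62, 2.62], [-0.44, 2.09], [-1.27, 1.32], [0.08, 2.57], [-1.32, 4.46], [0.12, 2], [-2.74, 2.74]. Speed limits (rad/s): [2.22, 2.22, 3.01, 3.01, 3.14, 3.14, 3.14].

### API

Orientations are given as a rotation vector (axis times angle).
In Python, from plant import env gives the robot as it stands. The module is installed in compiled form; this text tells all that it offers.
- The arm moves only by the shell command python3 -m inch 'ROWS' [FORCE]. ROWS is JSON, a list of rows, each a list of 5 numbers: the closure, from 0 (fully open) to 1 (shut), then the shift along the tool's x, y, z in units of 15 cm (1.0 is 15 cm), then the turn about the tool's z in units of 45 degrees (1.0 is 45 degrees). A call has 1 to 5 rows; each row is the pose to reach, as a shift and turn from the pose commanded when the call began, along the tool's axes at that moment; what a row does not reach only later rows make up. A row lasts 1/12 s, in which the tool goes at most 41.7 mm and 7.16 degrees, less where a joint would pass 70% of its speed; a pose out of reach is approached as far as the arm can. A call with a number of a shift or a turn outside -1 to 1 is refused whole. A call with a gripper value outside its range is refused whole. The fingers move at their own pace and stop on an object; FORCE is the grip in N (left out, the last holds). Time passes only in rows, so rows that repeat a pose let the fingers close. It gives the time, the measured TCP pose, the force, the opening and the grip force at its end, in the units of the state.
- env.read_state(): the state, without advancing time (a new reading comes with each control period).
- env.get_image(name): name is "scene" or "side" or "wrist"; returns the picture (400x640x3 uint8, red, green, blue); there is no depth.
- env.camera_params(name): a dict with "mtx" (3x3 intrinsics, pixels), "cam_to_world" (4x4, takes a point from camera to world coordinates). Camera axes: x right, y down, z forward; pixel columns grow to the right and rows downward; lengths in m; the calibration is good to about 2 mm. A picture is of the moment at which its call begins: read the wrist's pose just before it. camera_params takes no time and is no camera call; for the wrist camera it gives the pose at the moment of the call.
- env.hand_in(): hands the job in; it is judged then, once.
The state is a dict: "time": time; "q": joint angles; "joint_velocities": joint speeds; "joint_torque": joint torques, N m; "ee_pos": TCP position; "tool_rot": TCP orientation; "contact_force": force on the tool from outside, world axes, zero at the start; "ft_torque": the same for the moment, N m; "gripper_width": finger opening in m; "grip_force": force on a finger pad.
Only numpy, scipy, OpenCV 4.12 (cv2) and the standard library are available. Lean on these libraries where they do the work, as an engineer would, in place of code of your own. Each camera call takes 0.05 s, during which the arm holds its last target. There are 200 camera calls.

### The job

Slide the vise jaw well open, lift the walnut lid out and check its width in the bench caliper: stand it on the board between the jaws, slide the jaw in gently until it presses lightly and the lid is held by both jaws for a moment, back the jaw clear of it again before lifting it out, and set it squarely on the box of the same wood. Then check the loose lid or lids lying on the bench in the same way, one at a time and in either order, setting each on its own box before the next goes into the caliper. Keep the boxes upright, and leave the tools and other things on the bench alone.

Things in the scene. Friction and masses are not known exactly. Their poses are not given: they have to be found in the camera images.
- vise_jaw (a joint): travel of the vise's front jaw in m: about 0 as it now holds the walnut lid, growing to 0.06 as it slides open along the vise's own -x (roughly towards the robot). Quick-action: it slides freely against about 7 N of friction and stays where it is left
- vise_knob (a point): middle of the red release knob (upright, 24 mm across, 40 mm tall, this point 17 mm below its top and 23 mm above the jaw) on top of the vise's sliding jaw; pinch it from above and pull. Moves with the jaw; its axes are the vise's
- vise: blue bench vise fixed to the table, about 310 mm long with its screw and T-bar, jaws 140 mm wide with wooden linings. Origin at the table, below the middle of the bed; x runs from the sliding jaw to the fixed jaw, z up. The bed is 30 mm high, the jaws' tops 50 to 54 mm
- vise_seat (a point): point on the vise's bed (30 mm above the table) midway between the closed jaws, where the walnut lid stands at the start, its rim 2 mm below the jaw tops
- caliper: bench caliper: a big steel slide caliper lying flat on a fixed plywood board (180 x 360 x 12 mm), its beam along the far edge of the board. Origin under the middle of the board; y runs along the beam in the direction in which the jaws open, the jaws stick out from the beam towards local -x, z up. The board's top is 12 mm above the table
- caliper_slide (a joint): gap between the caliper's two jaw faces in m, 0 to 0.14; grows as the sliding head moves to the caliper's +y. The head moves against about 2 N of friction and stays where it is left
- slide_knob (a point): middle of the black thumb knob (upright, 22 mm across, 38 mm tall; this point is 15 mm below its top, 23 mm above the head) on the caliper's sliding head; pinch it from above and slide it along the beam. It lies 70 mm to the +x side of fixed_face and 40 mm to the +y side of the moving jaw's face. Axes are the caliper's
- fixed_face (a point): point on the fixed jaw's measuring face, mid-length, at the board's top (12 mm above the table). The face looks to the caliper's +y; along the caliper's x it runs from 57 mm on the -x side of this point to 55 mm on its +x side, where the beam begins. Both jaws stand 3 to 19 mm above the board, so they meet the rim of a lid standing on the board
- fixed_jaw: the caliper's fixed steel jaw; its frame coincides with the caliper's (origin under the board's middle); for contact only
- moving_jaw: the caliper's sliding steel jaw; its frame is parallel to the caliper's, its y = 0 lies in the plane of its measuring face, its origin 10 mm to the +x side of fixed_face's line and at table height
- lid_walnut: turned walnut (dark brown) box lid: rim disc 90 mm across, 12 mm thick, a spigot 70 mm across, 8 mm deep under it, an upright knob 26 mm across, 30 mm tall on top to take it by; 0.09 kg. Origin at the centre of the spigot's underside, on which it stands; z up: rim from 8 to 20 mm, knob from 20 to 50 mm. At the start it stands held in the vise.
- box_walnut: turned walnut (dark brown) round box, open at the top: 90 mm across, 60 mm tall, wall 7 mm, mouth 76 mm across, 0.22 kg, loose on the bench. Origin at the centre of its underside. The walnut lid belongs on it: properly on, the spigot is inside the mouth and the rim flat on the box's rim, the lid's origin 52 mm above the box's.
- lid_cherry: turned cherry (reddish brown) box lid: rim disc 80 mm across, 12 mm thick, a spigot 60 mm across, 8 mm deep under it, an upright knob 26 mm across, 30 mm tall on top to take it by; 0.09 kg. Origin at the centre of the spigot's underside, on which it stands; z up: rim from 8 to 20 mm, knob from 20 to 50 mm. Lies on the bench at the start; may be absent.
- box_cherry: turned cherry (reddish brown) round box, open at the top: 80 mm across, 60 mm tall, wall 7 mm, mouth 66 mm across, 0.22 kg, loose on the bench. Origin at the centre of its underside. The cherry lid belongs on it: properly on, the spigot is inside the mouth and the rim flat on the box's rim, the lid's origin 52 mm above the box's.
- lid_maple: turned maple (pale) box lid: rim disc 70 mm across, 12 mm thick, a spigot 50 mm across, 8 mm deep under it, an upright knob 26 mm across, 30 mm tall on top to take it by; 0.09 kg. Origin at the centre of the spigot's underside, on which it stands; z up: rim from 8 to 20 mm, knob from 20 to 50 mm. Lies on the bench at the start; may be absent.
- box_maple: turned maple (pale) round box, open at the top: 70 mm across, 60 mm tall, wall 7 mm, mouth 56 mm across, 0.22 kg, loose on the bench. Origin at the centre of its underside. The maple lid belongs on it: properly on, the spigot is inside the mouth and the rim flat on the box's rim, the lid's origin 52 mm above the box's.
- gouge_a: carving gouge with a pale wooden handle, about 250 mm long, on the cloth beyond the caliper. Not part of the job: leave it where it is
- gouge_b: wide carving gouge with a brown handle, about 250 mm long, on the cloth. Not part of the job: leave it where it is
- mallet: carver's mallet lying on its side, head 80 mm across, 270 mm long. Not part of the job: leave it where it is
- whetstone: whetstone in a wooden holder, 70 x 170 x 34 mm, beside the vise. Not part of the job: leave it where it is
- blank: pale wooden blank, 100 x 80 x 55 mm. Not part of the job: leave it where it is
- bench_brush: bench brush, 200 mm long, near the robot. Not part of the job: leave it where it is
- mug: blue coffee mug, 80 mm across, 90 mm tall. Not part of the job: leave it where it is
There are look-alikes about, which are no part of the job. What is shaped like the lid_walnut but green or purple is not meant.

How it is judged:
On the way, in this order (a step that is already met when the one before it is completed fails the run):
1. the vise jaw has been slid open by more than 10 mm with the walnut lid still standing in the vise (value of joint vise_jaw above 0.01 m and horizontal distance between lid_walnut and vise_seat below 0.04 m and z of lid_walnut in the frame of vise below 0.04 m), for 0.1 s.
2. the walnut lid is held between both caliper jaws (more than 1.5 N on each), across its full width (its centre no more than 3 mm short of 45 mm from each face) (contact force between each of moving_jaw, fixed_jaw and lid_walnut above 1.5 N and y of lid_walnut in the frame of fixed_face above 0.042 m and y of lid_walnut in the frame of moving_jaw below -0.042 m), for 0.2 s.
3. the caliper jaw has been backed off more than 4 mm clear of the walnut lid while it still stands on the board (y of lid_walnut in the frame of moving_jaw below -0.049 m and horizontal distance between lid_walnut and fixed_face below 0.1 m and z of lid_walnut in the frame of caliper below 0.016 m), for 0.1 s.
4. the walnut lid is on the walnut box (horizontal distance between lid_walnut and box_walnut below 0.006 m and z of lid_walnut in the frame of box_walnut between 0.048 and 0.0555 m and angle between lid_walnut's own z axis and vertical below 0.08 rad), for 0.2 s.
5. one of the loose lids is held between both caliper jaws (more than 1.5 N on each), across its full width (its centre no more than 3 mm short of its radius from each face) (((contact force between each of moving_jaw, fixed_jaw and lid_cherry above 1.5 N and y of lid_cherry in the frame of fixed_face above 0.037 m and y of lid_cherry in the frame of moving_jaw below -0.037 m) or (contact force between each of moving_jaw, fixed_jaw and lid_maple above 1.5 N and y of lid_maple in the frame of fixed_face above 0.032 m and y of lid_maple in the frame of moving_jaw below -0.032 m))), for 0.2 s.
6. the jaw has been backed off more than 4 mm clear of that lid while it still stands on the board (((y of lid_cherry in the frame of moving_jaw below -0.044 m and horizontal distance between lid_cherry and fixed_face below 0.1 m and z of lid_cherry in the frame of caliper below 0.016 m) or (y of lid_maple in the frame of moving_jaw below -0.039 m and horizontal distance between lid_maple and fixed_face below 0.1 m and z of lid_maple in the frame of caliper below 0.016 m))), for 0.1 s.
7. if there are two loose lids: the second is held between the jaws in the same way, with the first already over at its own box (within 65 mm); if there is one: it is over at its own box (((contact force between each of moving_jaw, fixed_jaw and lid_cherry above 1.5 N and y of lid_cherry in the frame of fixed_face above 0.037 m and y of lid_cherry in the frame of moving_jaw below -0.037 m and horizontal distance between lid_maple and box_maple below 0.065 m) or (contact force between each of moving_jaw, fixed_jaw and lid_maple above 1.5 N and y of lid_maple in the frame of fixed_face above 0.032 m and y of lid_maple in the frame of moving_jaw below -0.032 m and horizontal distance between lid_cherry and box_cherry below 0.065 m))), for 0.2 s.
At the end, for the whole second after the job is handed in: every lid that is present stands on the box of its own wood, spigot in the mouth and rim down on the box's rim (centred within 6 mm, height within 4 mm, level within 0.08 rad), at rest and released, the boxes upright on the bench and the caliper jaw touching no lid (all of step 4 and linear speed of each of lid_walnut, lid_cherry, lid_maple below 0.02 m/s and angle between each of box_walnut, lid_cherry, box_cherry, lid_maple, box_maple's own z axis and vertical below 0.08 rad and contact force between moving_jaw and lid_walnut below 0.1 N and height (world z) of each of box_walnut, box_cherry, box_maple below 0.01 m and horizontal distance between lid_cherry and box_cherry below 0.006 m and z of lid_cherry in the frame of box_cherry between 0.048 and 0.0555 m and contact force between moving_jaw and lid_cherry below 0.1 N and horizontal distance between lid_maple and box_maple below 0.006 m and z of lid_maple in the frame of box_maple between 0.048 and 0.0555 m and contact force between moving_jaw and lid_maple below 0.1 N).
It fails at once if a lid is squeezed harder than 40 N by the caliper jaw (contact force between moving_jaw and lid_walnut above 40 N or contact force between moving_jaw and lid_cherry above 40 N or contact force between moving_jaw and lid_maple above 40 N).
It fails at once if a tool, the blank, the whetstone, the brush or the mug is moved by more than 40 mm (distance of any of gouge_a, gouge_b, mallet, whetstone, blank, bench_brush, mug from where it was at the start of the episode above 0.04 m).
It fails at once if a box is knocked over (angle between any of box_walnut, box_cherry, box_maple's own z axis and vertical above 0.7 rad).
Of lid_cherry, lid_maple only 1 to 2 are there at a start; the rules pass over those that are not, and their reading is None.
At some moment in a run one of lid_cherry, lid_maple, box_walnut, box_cherry, box_maple may be knocked a few centimetres aside while the robot is not near it.
It also fails if it takes over 210 s, if anything falls off the work surface, if the arm or the gripper's body presses on something with over 40 N, if the wrist force passes 120 N, or if a joint passes its speed limit or range.

## Working session

There is one attempt and no reset: what is moved stays moved. The work goes in short steps, Python scripts to look and compute and a shell command to move; the robot and the scene stay as the last step left them, time stands still between calls to the robot, and variables do not carry over. Pictures are saved under pics/ and viewed, at most 14 in all, crops included, and the job is handed in when it is done.

```bash
mkdir -p pics; python3 - <<'E'
from plant import env
import cv2,numpy as np
s=env.read_state(); print(s['time'],s['ee_pos'],s['tool_rot'],s['gripper_width'])
for n in ("scene","side","wrist"):
    p=env.camera_params(n); im=env.get_image(n); cv2.imwrite(f"pics/{n}0.png",im[:,:,::-1])
    print(n,np.round(p['mtx'],1).tolist(),np.round(p['cam_to_world'],3).tolist())
E
```

```text
0.0 [0.14413335 0.60761027 0.20705967] [-3.64969957e-01 -3.12030223e+00  2.42528755e-03] 0.0920960312648947
scene [[457.7, 0.0, 323.7], [0.0, 457.7, 196.0], [0.0, 0.0, 1.0]] [[-0.352, 0.702, -0.619, 1.559], [0.936, 0.265, -0.231, 0.403], [0.002, -0.661, -0.751, 1.355], [0.0, 0.0, 0.0, 1.0]]
side [[501.6, 0.0, 326.6], [0.0, 501.6, 203.1], [0.0, 0.0, 1.0]] [[0.99, -0.106, 0.096, 0.326], [-0.143, -0.745, 0.651, -1.259], [0.003, -0.658, -0.753, 1.538], [0.0, 0.0, 0.0, 1.0]]
wrist [[335.6, 0.0, 314.6], [0.0, 335.6, 204.1], [0.0, 0.0, 1.0]] [[0.232, 0.943, 0.241, 0.08], [0.973, -0.224, -0.059, 0.623], [-0.002, 0.248, -0.969, 0.384], [0.0, 0.0, 0.0, 1.0]]
```

View pics/scene0.png

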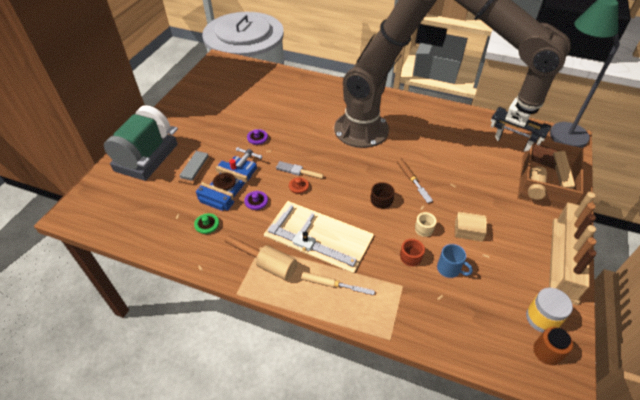

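View pics/side0.png

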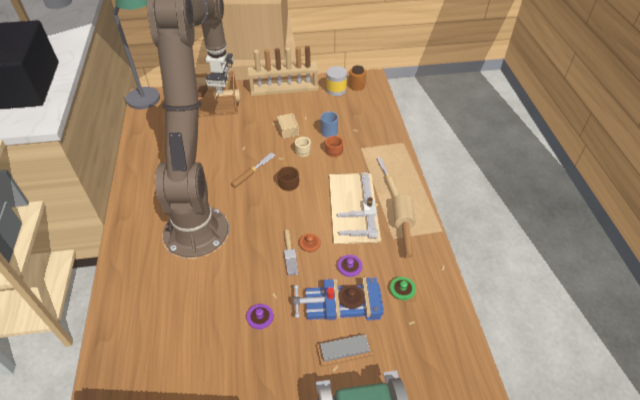

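The scene view shows:
- the walnut lid in the vise at (224,182), with the red vise knob at (233,162)
- one reddish loose lid at (299,185), which is the cherry candidate
- purple lids at (258,137) and (256,200), and a green one at (206,224); all three are look-alikes
- boxes: walnut (382,195), maple (426,224), cherry (412,252)
- the caliper at (318,238)

In the side view the same things sit at: cherry lid (310,242), walnut lid (351,297), boxes (289,178), (303,146) and (334,146). I see no maple lid in either view. Next I'll enlarge to confirm and take rough points.

```bash
cat > h.py <<'E'
from plant import env
import cv2,numpy as np
def ray(p,u,v):
    K,T=p['mtx'],np.array(p['cam_to_world']); d=T[:3,:3]@np.linalg.inv(K)@[u,v,1.]
    return T[:3,3],d/np.linalg.norm(d)
def onplane(p,u,v,z):
    o,d=ray(p,u,v); return o+d*(z-o[2])/d[2]
def tri(obs):  # list of (params,u,v) -> point, rms miss
    A=np.zeros((3,3));b=np.zeros(3);L=[]
    for p,u,v in obs:
        o,d=ray(p,u,v);M=np.eye(3)-np.outer(d,d);A+=M;b+=M@o;L.append((o,M))
    x=np.linalg.solve(A,b);return x,np.sqrt(np.mean([np.sum((M@(x-o))**2) for o,M in L]))
def proj(p,X):
    T=np.linalg.inv(np.array(p['cam_to_world']));c=T[:3,:3]@X+T[:3,3];q=p['mtx']@c;return q[:2]/q[2]
E
python3 - <<'E'
from h import *
S,D=env.camera_params("scene"),env.camera_params("side")
for n,a,b in [("cherrylid knob",(299,181),(310,239)),("walnut lid knob",(224,178),(352,291)),("viseknob",(234,161),(331,292)),("walbox",(382,188),(289,172)),("mapbox",(426,217),(303,141)),("chebox",(412,244),(334,141)),("slideknob",(305,235),(369,201))]:
    x,e=tri([(S,*a),(D,*b)]);print(n,x.round(3),e.round(4))
a=cv2.imread("pics/scene0.png")[120:270,170:450];b=cv2.imread("pics/side0.png")[120:320,240:420]
cv2.imwrite("pics/c1.png",np.hstack([cv2.resize(a,None,fx=1.9,fy=1.9,interpolation=2)[:285],np.zeros((285,2,3),np.uint8)]) if 0 else cv2.resize(a,None,fx=2.8,fy=2.8,interpolation=2))
cv2.imwrite("pics/c2.png",cv2.resize(b,None,fx=3,fy=3,interpolation=2))
E
```

```text
cherrylid knob [ 0.43  -0.125  0.033] 0.0018
walnut lid knob [ 0.544 -0.39   0.065] 0.0008
viseknob [ 0.467 -0.39   0.083] 0.0051
walbox [0.385 0.199 0.071] 0.0012
mapbox [0.463 0.385 0.067] 0.0021
chebox [0.597 0.366 0.067] 0.0019
slideknob [0.683 0.006 0.059] 0.0006
```

View pics/c2.png

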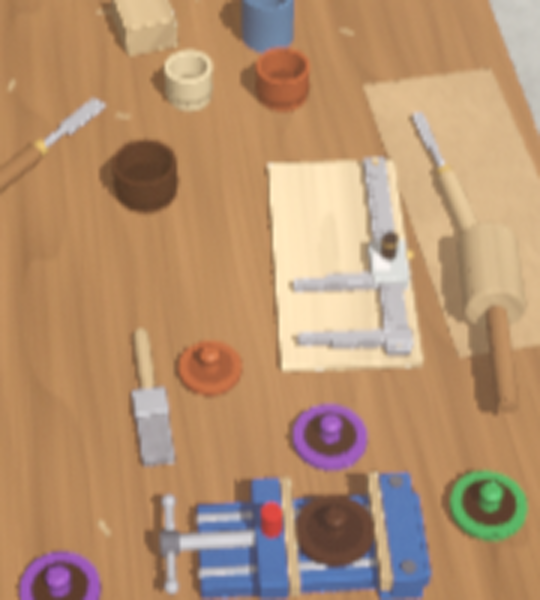

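View pics/c1.png

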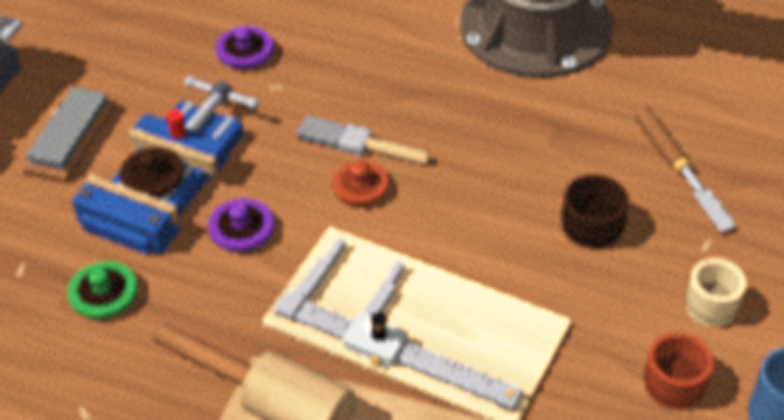

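The cherry lid (310,242 in side) is the only loose one, reddish brown and plain all over. The purple and green ones are coloured rings with dark middles, so they're decoys. There is no maple lid. The caliper's fixed jaw is at its vise end and it opens towards +y. Now I'll move over the boxes and look from close by.

```bash
python3 -m inch '[[0,-0.97,-0.04,-0.4,-0.3],[0,-0.97,-0.04,-0.4,-0.3],[0,-0.97,-0.04,-0.4,-0.3],[0,-0.97,-0.04,-0.4,-0.3],[0,-0.97,-0.04,-0.4,-0.3]]'
python3 -m inch '[[0,-1,-1,-0.4,0],[0,-1,-1,-0.4,0],[0,-1,-1,-0.4,0],[0,-1,-1,-0.4,0],[0,-1,-1,-0.4,0]]'
python3 -m inch '[[0,0,-0.9,0,0],[0,0,-0.9,0,0],[0,0,-0.9,0,0],[0,0,-0.9,0,0],[0,0,-0.9,0,0]]'
python3 - <<'E'
from h import *
p=env.camera_params("wrist");im=env.get_image("wrist");cv2.imwrite("pics/w1.png",im[:,:,::-1]);np.savez("pics/w1.npz",**p)
s=env.read_state();print(s['ee_pos'],s['tool_rot'])
E
```

```text
time: 0.57
ee_pos: [0.2938, 0.5661, 0.2705]
tool_rot: [0.012, 3.135, 0.003]
contact_force: [0.1, 0.5, -0.1]
gripper_width: 0.0918
grip_force: 0.0
time: 0.98
ee_pos: [0.4273, 0.4259, 0.3248]
tool_rot: [0.005, -3.141, 0.0]
contact_force: [0.4, 1.1, 0.2]
gripper_width: 0.0918
grip_force: 0.0
time: 1.4
ee_pos: [0.4276, 0.2885, 0.325]
tool_rot: [0.004, 3.141, -0.001]
contact_force: [0.2, -0.2, -0.8]
gripper_width: 0.0918
grip_force: 0.0
[0.4270237  0.29118458 0.32485756] [-1.76793397e-04  3.14123862e+00  8.48780410e-04]
```

View pics/w1.png

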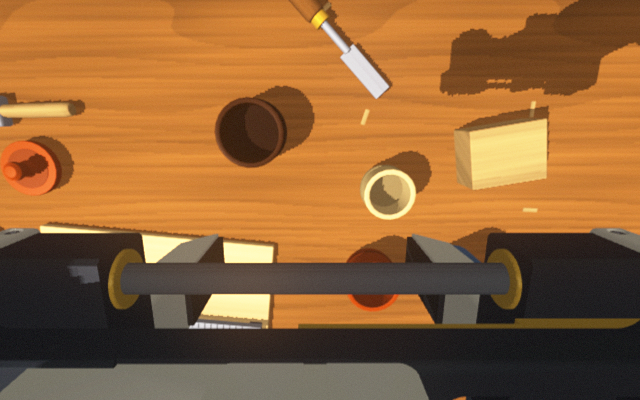

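The wrist view has world -x up and +y right, and the gripper hides the lower part. The walnut box rim is at (251,132), the maple box at (388,192) and the cherry box is partly hidden at (372,278). The cherry lid is at (30,168). Going on to the vise.

```bash

python3 -m inch '[[0,-1,-1,0,0],[0,-1,-1,0,0],[0,-1,-1,0,0],[0,-1,-1,0,0],[0,-1,-1,0,0]]' >/dev/null
python3 -m inch '[[0,0,-1,0,0],[0,0,-1,0,0],[0,0,-1,0,0],[0,0,-1,0,0]]' >/dev/null
python3 - <<'E'
from h import *
p=env.camera_params("wrist");im=env.get_image("wrist");cv2.imwrite("pics/w2.png",im[:,:,::-1]);np.savez("pics/w2.npz",**p)
E
python3 -m inch '[[0,0,-1,0,0],[0,0,-1,0,0],[0,0,-1,0,0],[0,0,-1,0,0]]' >/dev/null
python3 -m inch '[[0,-0.3,-1,0,0],[0,-0.3,-1,0,0],[0,-0.3,-1,0,0],[0,-0.3,-1,0,0],[0,-0.3,-1,0,0]]' 
python3 - <<'E'
from h import *
p=env.camera_params("wrist");im=env.get_image("wrist");cv2.imwrite("pics/w3.png",im[:,:,::-1]);np.savez("pics/w3.npz",**p)
s=env.read_state();print(s['ee_pos'],s['tool_rot'])
a=cv2.imread("pics/w2.png")[:240];b=im[:240,:,::-1]
cv2.imwrite("pics/w23.png",np.vstack([a,b]))
E
```

```text
time: 3.0
ee_pos: [0.6214, -0.31, 0.3221]
tool_rot: [-0.003, -3.139, 0.005]
contact_force: [-2.2, -0.4, -1.0]
gripper_width: 0.0919
grip_force: 0.0
[ 0.62173778 -0.30657395  0.3223339 ] [-3.95073488e-05 -3.13911786e+00  1.43022124e-03]
```

View pics/w23.png

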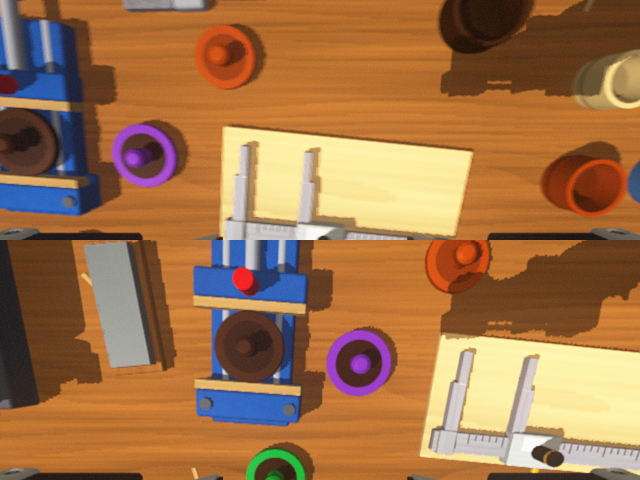

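The stacked views show (w2 on top, w3 below, w3 rows 240 lower):
- **Vise:** in w3 the red knob is at (243,39), the lid knob at (246,105) and the linings tilt about 5°.
- **Caliper:** in w2 the board's near edge runs from (224,127) to (472,151), the fixed jaw's face is near u=249 and the moving jaw's near u=304.
- **Cherry lid:** its knob is at (221,52) in w2 and (466,15) in w3.

Now computing positions.

```bash
python3 - <<'E'
from h import *
P={k:dict(np.load(f"pics/{k}.npz")) for k in("w1","w2","w3")}
S,D=env.camera_params("scene"),env.camera_params("side")
def ctr(k,f,win,lab):
    im=cv2.imread(f"pics/{k}.png");x0,y0,x1,y1=win;h=cv2.cvtColor(im[y0:y1,x0:x1],cv2.COLOR_BGR2HSV)
    m=f(h).astype(np.uint8);n,l,st,c=cv2.connectedComponentsWithStats(m);i=1+np.argmax(st[1:,4]);print(lab,k,c[i].round(1)+[x0,y0],st[i]);return c[i]+[x0,y0]
H=lambda lo,hi,s,v:(lambda h:((h[...,0]>=lo)&(h[...,0]<=hi)|((lo<0)&(h[...,0]>=180+lo)))&(h[...,1]>s)&(h[...,2]>v))
a=ctr("w3",H(-4,3,180,120),(220,20,270,60),"viseknob")
b=ctr("scene0",H(-4,3,180,120),(225,150,243,172),"viseknob");c=ctr("side0",H(-4,3,180,120),(322,283,340,300),"viseknob")
print(tri([(P["w3"],*a),(S,*b),(D,*c)]))
print("lidknob top",tri([(P["w3"],246,105),(P["w2"],8,143)]))
print("cherry knob",tri([(P["w3"],466,14),(P["w2"],221,51)]))
q=[onplane(P["w3"],*u,.052)for u in((193,60),(307,72),(196,140.5),(300,150.5))]
for i,j in((0,1),(2,3)):
    d=q[j]-q[i];print("lining",q[i].round(3),q[j].round(3),np.degrees(np.arctan2(d[1],d[0])).round(1))
c1,c2=(onplane(P["w2"],*u,.012) for u in((224,127),(472,151)));d=c2-c1
print("board edge",c1,c2,np.linalg.norm(d),np.degrees(np.arctan2(d[1],d[0])))
for z in(.031,):
  for u in((250,145),(246,220),(304,152),(299,222)):print("jaw",onplane(P["w2"],*u,z).round(4))
print("slideknob",tri([(P["w3"],540,214),(S,305,234),(D,369,200)]))
E
```

```text
viseknob w3 [243.   39.3] [ 13   8  21  27 382]
viseknob scene0 [232. 163.] [ 5  9  5 10 32]
viseknob side0 [331.5 293. ] [ 9 10  2  1  2]
(array([ 0.46943939, -0.39348296,  0.0773847 ]), np.float64(0.002590551932744848))
lidknob top (array([ 0.53898366, -0.394195  ,  0.07349994]), np.float64(0.00032741359121802303))
cherry knob (array([ 0.42947762, -0.12587235,  0.04438661]), np.float64(0.002203585988145992))
lining [ 0.484 -0.461  0.052] [ 0.498 -0.32   0.052] 84.2
lining [ 0.582 -0.467  0.052] [ 0.596 -0.33   0.052] 84.4
board edge [ 0.52121275 -0.1373516   0.012     ] [0.55503364 0.21848256 0.012     ] 0.3574378243122569 84.5705316881667
jaw [ 0.545 -0.098  0.031]
jaw [ 0.6534 -0.109   0.031 ]
jaw [ 0.5546 -0.0234  0.031 ]
jaw [ 0.6564 -0.0315  0.031 ]
slideknob (array([0.68155531, 0.00305915, 0.06011726]), np.float64(0.005443984650608299))
```

Checks hold: the linings are 142 mm wide, the board edge is 357 mm, the lid knob top is at about 0.075–0.08 m and the vise knob at 0.077 m. The vise and caliper x axes both point about -5.5°, and the caliper gap is about 74 mm. Next I go down on the vise knob.

```bash

python3 -m inch '[[0,1,-0.58,0.5,0],[0,1,-0.58,0.5,0],[0,1,-0.58,0.5,0],[0,1,-0.58,0.8,0],[0,1,-0.58,0.8,0]]' >/dev/null
python3 -m inch '[[0,0.02,0,0,0],[0,0.02,0,0.2,0],[0,0.02,0,0.4,0],[0,0.02,0,0.4,0],[0,0.02,0,0.4,0]]' 
python3 - <<'E'
from h import *
p=env.camera_params("wrist");im=env.get_image("wrist");cv2.imwrite("pics/w4.png",im[:,:,::-1]);np.savez("pics/w4.npz",**p)
for n,X in(("knobtop",[.469,-.3935,.094]),("tcp",env.read_state()['ee_pos'])):print(n,proj(p,np.array(X)))
E
```

```text
time: 3.88
ee_pos: [0.4737, -0.3866, 0.15]
tool_rot: [0.009, -3.139, -0.004]
contact_force: [-0.8, -0.4, 0.2]
gripper_width: 0.0919
grip_force: 0.0
knobtop [305.06070607 206.78650605]
tcp [312.59612479 242.39784094]
```

View pics/w4.png

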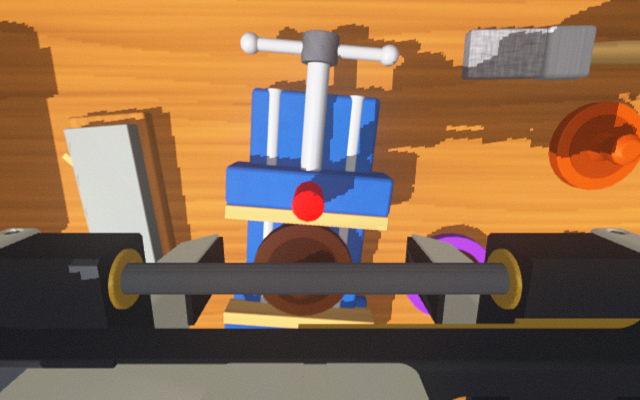

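The red knob's top is at (308,207), as predicted (305,207). Descend and pinch.

```bash

python3 -m inch '[[0,0.02,-0.03,0.2,0],[0,0.02,-0.03,0.4,0],[0,0.02,-0.03,0.51,0],[0,0.02,-0.03,0.51,0],[1,0.02,-0.03,0.51,0]]' 25 >/dev/null
python3 -m inch '[[1,0,0,0,0],[1,0,0,0,0],[1,0,0,0,0],[1,0,0,0,0],[1,0,0,0,0]]' 25 
python3 -m inch '[[1,0.07,0.007,0,0],[1,0.14,0.014,0,0],[1,0.21,0.021,0,0],[1,0.28,0.028,0,0],[1,0.34,0.034,0,0]]' 25
python3 -m inch '[[1,0,0,0,0],[1,0,0,0,0],[1,0,0,0,0]]' 25 
```

```text
time: 4.77
ee_pos: [0.4701, -0.3939, 0.0751]
tool_rot: [-0.004, 3.141, -0.001]
contact_force: [-0.7, -0.5, -0.2]
gripper_width: 0.0562
grip_force: 0.0
time: 5.18
ee_pos: [0.4167, -0.3886, 0.0744]
tool_rot: [0.003, -3.141, -0.0]
contact_force: [-0.9, -0.0, -0.2]
gripper_width: 0.0231
grip_force: 0.0
time: 5.43
ee_pos: [0.4192, -0.3888, 0.0746]
tool_rot: [-0.005, 3.141, -0.0]
contact_force: [0.4, 0.7, 0.2]
gripper_width: 0.0036
grip_force: 0.0
```

The fingers need about 1 s to close, so I moved before they gripped. Opening, going back and gripping again.

```bash

python3 -m inch '[[0.4,0,0,0,0],[0.4,0,0,0,0],[0.4,0,0,0,0],[0.4,0,0,0,0],[0.4,0,0,0,0]]' 25 >/dev/null
python3 -m inch '[[0.4,0,0,0,0],[0.4,0,0,0,0],[0.4,0,0,0,0],[0.4,0,0,0,0],[0.4,0,0,0,0]]' 25 
python3 -m inch '[[0.4,-0.15,-0.015,0,0],[0.4,-0.34,-0.034,0,0],[0.4,-0.34,-0.034,0,0],[1,-0.34,-0.034,0,0],[1,-0.34,-0.034,0,0]]' 25 >/dev/null
python3 -m inch '[[1,0,0,0,0],[1,0,0,0,0],[1,0,0,0,0],[1,0,0,0,0],[1,0,0,0,0]]' 25 >/dev/null
python3 -m inch '[[1,0,0,0,0],[1,0,0,0,0],[1,0,0,0,0]]' 25
```

```text
time: 6.27
ee_pos: [0.4187, -0.3887, 0.0744]
tool_rot: [-0.004, 3.142, 0.0]
contact_force: [0.8, 0.3, -0.3]
gripper_width: 0.0548
grip_force: 0.0
time: 7.35
ee_pos: [0.4701, -0.3944, 0.0755]
tool_rot: [-0.004, 3.14, -0.002]
contact_force: [0.1, 0.3, 6.4]
gripper_width: 0.0006
grip_force: 3.2
```

The fingers shut empty. I'll look.

```bash
python3 - <<'E'
from h import *
s=env.read_state();print(s['ee_pos'],s['contact_force'])
im=env.get_image("wrist")[:,:,::-1][100:350,150:490];cv2.imwrite("pics/w5.png",cv2.resize(im,None,fx=1.2,fy=1.2))
a=env.get_image("scene")[:,:,::-1][130:210,180:290];b=env.get_image("side")[:,:,::-1][250:330,280:390]
cv2.imwrite("pics/v5.png",np.hstack([cv2.resize(x,(385,280),interpolation=2) for x in(a,b)]))
A=cv2.imread("pics/v5.png");W=cv2.resize(cv2.imread("pics/w5.png"),(408,300));W=cv2.copyMakeBorder(W,0,0,0,770-408,0)
cv2.imwrite("pics/vw5.png",np.vstack([A,W]))
E
```

```text
[ 0.47014952 -0.39442358  0.07550912] [0.08632396 0.33100167 6.42753013]
```

View pics/vw5.png

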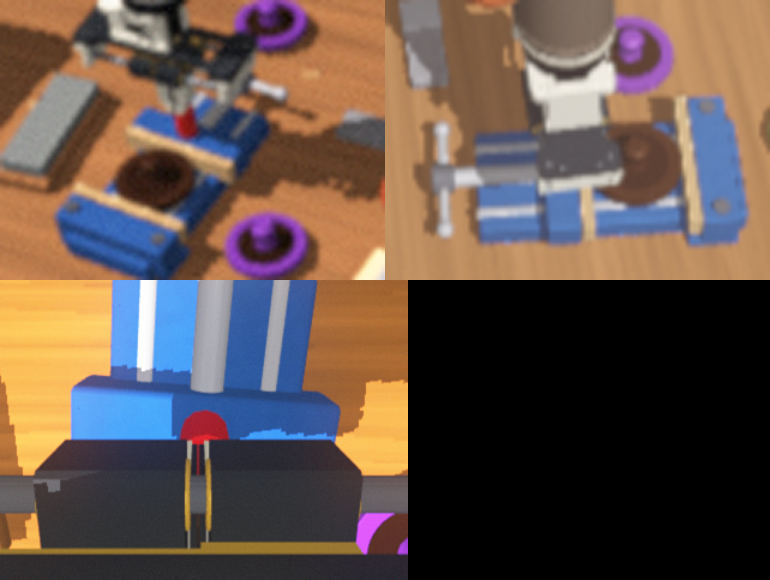

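```bash
python3 - <<'E'
from h import *
p=env.camera_params("wrist");S=env.camera_params("scene");D=env.camera_params("side")
print(np.array(p['cam_to_world']).round(4)[:3,3])
for z in(.06,.094):print(z,"back edge of knob",onplane(p,319,209,z),"proj tcp-line",proj(p,np.array([.470,-.394,z])))
print(onplane(S,232.9,161,.094),onplane(S,232.9,165,.077))
p4=dict(np.load("pics/w4.npz"));print(onplane(p4,308,205,.094),onplane(p4,308,188,.094))
im=env.get_image("wrist");h=cv2.cvtColor(im,cv2.COLOR_RGB2HSV);m=((h[...,0]<4)|(h[...,0]>175))&(h[...,1]>180)&(h[...,2]>80);m[:150]=0
ys,xs=np.nonzero(m[:300]);print(ys.min(),ys.max(),xs.min(),xs.max())
im4=cv2.imread("pics/w4.png");h=cv2.cvtColor(im4,cv2.COLOR_BGR2HSV);m=((h[...,0]<4)|(h[...,0]>175))&(h[...,1]>180)&(h[...,2]>80);ys,xs=np.nonzero(m[150:240,250:360]);print(ys.min()+150,ys.max()+150,xs.min()+250,xs.max()+250)
E
```

```text
[ 0.4037 -0.3944  0.252 ]
0.06 back edge of knob [ 0.45619906 -0.39201338  0.06      ] proj tcp-line [315.59688916 231.06651387]
0.094 back edge of knob [ 0.44690638 -0.39244223  0.094     ] proj tcp-line [315.69685943 253.10304023]
[ 0.47308879 -0.38460562  0.094     ] [ 0.47856074 -0.38449755  0.077     ]
[ 0.46766899 -0.39139284  0.094     ] [ 0.45526357 -0.39139253  0.094     ]
209 260 302 339
182 220 292 323
```

```bash
python3 - <<'E'
from h import *
p5=env.camera_params("wrist");p4=dict(np.load("pics/w4.npz"));p3=dict(np.load("pics/w3.npz"))
o=[(p3,243.5,28),(p4,307.5,182),(p5,320.5,209)]
print(tri(o[:2]),tri(o[1:]),tri(o[::2]))
def mask(im,win):
    x0,y0,x1,y1=win;h=cv2.cvtColor(im[y0:y1,x0:x1],cv2.COLOR_RGB2HSV);m=((h[...,0]<6)|(h[...,0]>173))&(h[...,1]>150)&(h[...,2]>60)
    ys,xs=np.nonzero(m);return xs.min()+x0,xs.max()+x0,ys.min()+y0,ys.max()+y0,xs.mean()+x0,ys.mean()+y0
for n,w in(("scene",(222,150,243,175)),("side",(322,280,342,304))):
    print(n,mask(cv2.imread(f"pics/{n}0.png")[:,:,::-1],w),mask(env.get_image(n),w))
S,D=env.camera_params("scene"),env.camera_params("side")
for X in([.458,-.392,.094],[.458,-.392,.054],[.468,-.393,.094],[.468,-.393,.054]):print(X,proj(S,np.array(X)).round(1),proj(D,np.array(X)).round(1))
E
```

```text
(array([ 0.45411338, -0.39201177,  0.07681039]), np.float64(4.944067929714228e-05)) (array([ 0.4578588 , -0.39174497,  0.0550208 ]), np.float64(0.0007650837408509572)) (array([ 0.45292644, -0.3920185 ,  0.07304835]), np.float64(0.0007285545369225221))
scene (np.int64(229), np.int64(235), np.int64(159), np.int64(168), np.float64(232.22222222222223), np.float64(163.46666666666667)) (np.int64(230), np.int64(235), np.int64(162), np.int64(168), np.float64(232.79310344827587), np.float64(165.13793103448276))Traceback (most recent call last):
  File "<stdin>", line 9, in <module>
  File "<stdin>", line 7, in mask
    return umr_minimum(a, axis, None, out, keepdims, initial, where)
ValueError: zero-size array to reduction operation minimum which has no identity
```

The knob measurements don't agree with a clean pinch. I'll nudge the closed fingers -x and feel whether they already stand against the knob's vise side.

```bash

python3 -m inch '[[1,0.03,0.003,0,0],[1,0.06,0.006,0,0],[1,0.06,0.006,0,0]]' 25
python3 -m inch '[[1,0.03,0.003,0,0],[1,0.06,0.006,0,0],[1,0.06,0.006,0,0]]' 25
python3 - <<'E'
from h import *
im=env.get_image("wrist");h=cv2.cvtColor(im,cv2.COLOR_RGB2HSV);m=((h[...,0]<4)|(h[...,0]>175))&(h[...,1]>180)&(h[...,2]>80);m[:150]=0
ys,xs=np.nonzero(m[:300]);print(ys.min(),ys.max(),xs.min(),xs.max())
E
```

```text
time: 7.9
ee_pos: [0.461, -0.3934, 0.0754]
tool_rot: [-0.004, 3.139, -0.002]
contact_force: [1.0, -0.8, 6.7]
gripper_width: 0.0006
grip_force: 3.2
time: 8.15
ee_pos: [0.4518, -0.3925, 0.0753]
tool_rot: [-0.003, 3.139, -0.002]
contact_force: [0.9, 0.7, 6.0]
gripper_width: 0.0005
grip_force: 3.0
295 299 314 315
```

```bash
python3 - <<'E'
from h import *
a=env.get_image("scene")[:,:,::-1][130:200,195:265];b=env.get_image("side")[:,:,::-1][260:330,285:355]
c=env.get_image("wrist")[:,:,::-1][120:340,200:420]
cv2.imwrite("pics/v6.png",np.hstack([cv2.resize(x,(266,400),interpolation=2) if 0 else cv2.resize(x,(266,266),interpolation=cv2.INTER_CUBIC) for x in(a,b,c)]))
p=env.camera_params("scene");t=env.read_state()['ee_pos']
for dz in(0,-.011):
  q=proj(p,t+[0,0,dz]);print((q-[195,130])*3.8)
E
```

```text
[149.53108934 115.44425725]
[151.03770613 122.92977655]
```

View pics/v6.png

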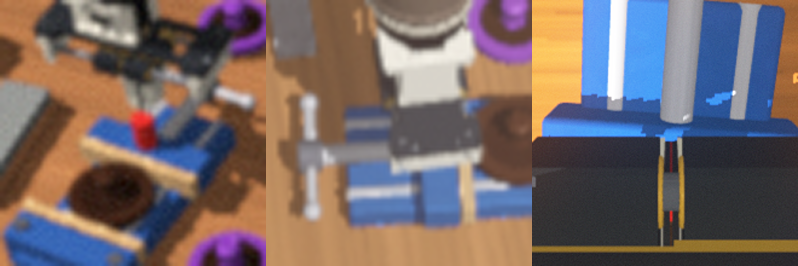

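The fingers seem to sit on the knob's top (6 N upward), so the real tips stand higher relative to the knob than I assumed. I'll lift, open, re-centre at x≈0.464 and feel my way lower.

```bash

python3 -m inch '[[1,0,0,-0.2,0],[0.4,-0.08,0,-0.3,0],[0.4,-0.08,0,-0.3,0],[0.4,-0.08,0,-0.3,0],[0.4,-0.08,0,-0.3,0]]' 25
python3 -m inch '[[0.4,0,0,0,0],[0.4,0,0,0,0],[0.4,0,0,0,0],[0.4,0,0,0,0],[0.4,0,0,0,0]]' 25
python3 - <<'E'
from h import *
p=env.camera_params("wrist");im=env.get_image("wrist");s=env.read_state();print(s['ee_pos'])
cv2.imwrite("pics/w7.png",im[:,:,::-1])
for z in(.064,.077,.094):print(z,[proj(p,np.array([x,-.392,z])).round(0) for x in(.454,.478)])
cv2.imwrite("pics/w7c.png",cv2.resize(im[120:340,200:420,::-1],None,fx=2,fy=2))
E
```

```text
time: 8.77
ee_pos: [0.4626, -0.3914, 0.1185]
tool_rot: [0.004, -3.14, -0.001]
contact_force: [-0.6, 0.3, 0.5]
gripper_width: 0.0224
grip_force: 0.0
time: 9.18
ee_pos: [0.4634, -0.3918, 0.1191]
tool_rot: [0.004, -3.141, -0.0]
contact_force: [0.2, -0.3, -0.1]
gripper_width: 0.0534
grip_force: 0.0
[ 0.46352436 -0.39185507  0.1191853 ]
0.064 [array([315., 201.]), array([315., 233.])]
0.077 [array([315., 205.]), array([315., 239.])]
0.094 [array([315., 212.]), array([315., 248.])]
```

View pics/w7c.png

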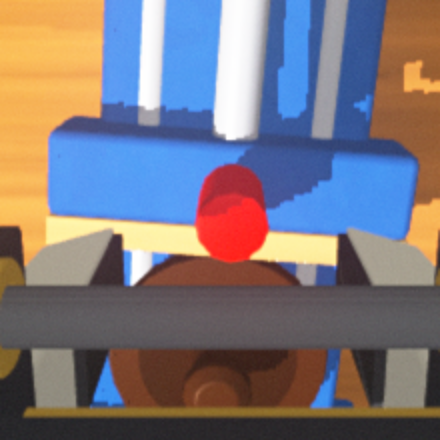

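Now it's clear. The bright top disc is centred at (317,232), which puts it at x≈0.468, y≈-0.392 and z≈0.094, so the pinch position was right. The fingers must stand higher than I reckoned, so I'll feel downwards with the fingers open.

```bash

python3 -m inch '[[0.4,-0.03,0,0.2,0],[0.4,-0.03,0,0.3,0],[0.4,-0.03,0,0.3,0],[0.4,-0.03,0,0.3,0]]' 25
python3 -m inch '[[0.4,0,0,0.03,0],[0.4,0,0,0.03,0],[0.4,0,0,0.03,0]]' | sed -n '2p;4p'
python3 -m inch '[[0.4,0,0,0.03,0],[0.4,0,0,0.03,0],[0.4,0,0,0.03,0]]' | sed -n '2p;4p'
python3 -m inch '[[1,0,0,0,0],[1,0,0,0,0],[1,0,0,0,0],[1,0,0,0,0],[1,0,0,0,0]]' 20
python3 -m inch '[[1,0,0,0,0],[1,0,0,0,0],[1,0,0,0,0]]' 20
```

```text
time: 9.57
ee_pos: [0.4676, -0.3916, 0.074]
tool_rot: [0.004, -3.14, -0.001]
contact_force: [-0.0, -0.8, 1.2]
gripper_width: 0.0551
grip_force: 0.0
ee_pos: [0.4685, -0.3922, 0.0706]
contact_force: [-0.0, 0.1, -0.2]
ee_pos: [0.4682, -0.3918, 0.0654]
contact_force: [-0.1, -0.4, -0.1]
time: 10.48
ee_pos: [0.4683, -0.3919, 0.0654]
tool_rot: [-0.004, 3.141, -0.0]
contact_force: [0.1, -0.8, 0.4]
gripper_width: 0.0263
grip_force: 0.0
time: 10.73
ee_pos: [0.4682, -0.3912, 0.0654]
tool_rot: [0.005, -3.141, -0.001]
contact_force: [-0.8, 3.3, 2.7]
gripper_width: 0.0229
grip_force: 20.0
```

It's gripped now (22.9 mm, 20 N), so the working height is about 10–20 mm lower than the nominal one; I'll feel for heights from here on. Pulling.

```bash

python3 -m inch '[[1,0,0,0,0],[1,0.05,0.005,0,0],[1,0.1,0.01,0,0],[1,0.15,0.015,0,0],[1,0.15,0.015,0,0]]' 40
python3 -m inch '[[1,0.05,0.005,0,0],[1,0.1,0.01,0,0],[1,0.15,0.015,0,0],[1,0.2,0.02,0,0],[1,0.2,0.02,0,0]]' 40
python3 - <<'E'
from h import *
a=env.get_image("scene");b=cv2.imread("pics/scene0.png")[:,:,::-1]
for im in(a,b):
    h=cv2.cvtColor(np.ascontiguousarray(im[140:180,215:260]),cv2.COLOR_RGB2HSV);m=((h[...,0]<5)|(h[...,0]>175))&(h[...,1]>180)&(h[...,2]>100);ys,xs=np.nonzero(m);print(xs.mean()+215,ys.mean()+140,len(xs))
E
```

```text
time: 11.15
ee_pos: [0.4462, -0.3896, 0.0654]
tool_rot: [-0.005, 3.14, -0.001]
contact_force: [2.3, 0.9, -2.3]
gripper_width: 0.0226
grip_force: 40.0
time: 11.57
ee_pos: [0.4158, -0.3873, 0.0654]
tool_rot: [-0.004, 3.14, -0.002]
contact_force: [2.1, -0.9, -4.5]
gripper_width: 0.0225
grip_force: 40.0
238.96153846153845 155.65384615384616 26
232.19444444444446 163.27777777777777 36
```

The jaw is open by about 52 mm. Release, lift, and measure the lid from a place where the wrist camera sees it.

```bash

python3 -m inch '[[0.4,0,0,0,0],[0.4,0,0,0,0],[0.4,0,0,0,0],[0.4,0,0,0,0],[0.4,0,0,-0.2,0]]' 10 >/dev/null
python3 -m inch '[[0.4,0,0,-0.5,0],[0.4,0,0,-0.9,0],[0.4,0,0,-0.9,0],[0.4,0,0,-0.9,0]]' >/dev/null
python3 -m inch '[[0.4,-0.9,-0.03,-0.2,0],[0.4,-0.9,-0.03,-0.2,0],[0.4,-0.9,-0.03,-0.2,0],[0.4,-0.9,-0.03,-0.2,0],[0.4,-0.9,-0.03,-0.2,0]]'
python3 - <<'E'
from h import *
p=env.camera_params("wrist");im=env.get_image("wrist");cv2.imwrite("pics/w8.png",im[:,:,::-1]);np.savez("pics/w8.npz",**p)
E
python3 -m inch '[[0.4,-0.4,0,0,0],[0.4,-0.4,0,0,0],[0.4,-0.4,0,0,0]]'
python3 - <<'E'
from h import *
p=env.camera_params("wrist");im=env.get_image("wrist");cv2.imwrite("pics/w9.png",im[:,:,::-1]);np.savez("pics/w9.npz",**p)
cv2.imwrite("pics/w89.png",np.hstack([cv2.imread("pics/w8.png")[:240,120:520],im[:240,120:520,::-1]]))
E
```

```text
time: 12.78
ee_pos: [0.5552, -0.3891, 0.2598]
tool_rot: [-0.012, 3.14, 0.0]
contact_force: [0.3, 0.7, -0.4]
gripper_width: 0.0552
grip_force: 0.0
time: 13.08
ee_pos: [0.6132, -0.3889, 0.2586]
tool_rot: [0.009, -3.141, -0.003]
contact_force: [-0.3, 2.4, 0.1]
gripper_width: 0.0549
grip_force: 0.0
```

View pics/w89.png

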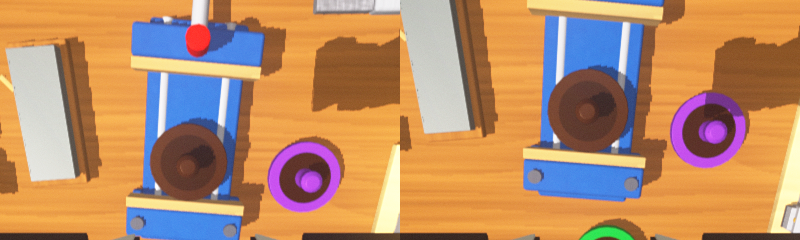

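The lid stands free in the open vise, with its rim centred at (309,160) in the left view and (308,110) in the right. The knob tops are at (307,167) and (307,112).

```bash
cat >> h.py <<'E'
def dark(k,win,vmax=95,close=5,hue=None):
    im=cv2.imread(f"pics/{k}.png");x0,y0,x1,y1=win;h=cv2.cvtColor(im[y0:y1,x0:x1],cv2.COLOR_BGR2HSV)
    m=((h[...,2]<vmax)&(h[...,0]<20)).astype(np.uint8);m=cv2.morphologyEx(m,cv2.MORPH_OPEN,np.ones((close,close)))
    cs=max(cv2.findContours(m,0,1)[0],key=cv2.contourArea);e=cv2.fitEllipse(cv2.convexHull(cs));return np.array(e[0])+[x0,y0],e[1]
E
python3 - <<'E'
from h import *
p8,p9=(dict(np.load(f"pics/{k}.npz")) for k in("w8","w9"))
a,b=dark("w8",(260,110,360,205)),dark("w9",(260,55,360,160));print(a,b)
print("rim tri",tri([(p8,*a[0]),(p9,*b[0])]),onplane(p8,*a[0],.05),onplane(p9,*b[0],.05))
print("knob",tri([(p8,307,167),(p9,307,112)]),onplane(p8,307,167,.08),onplane(p9,307,112,.08))
print([ (p['cam_to_world'])[:3,3].round(3) for p in (p8,p9)])
E
```

```text
(array([322.13959122, 171.36443329]), (21.85942268371582, 37.089569091796875)) (array([318.0623703 , 113.36269379]), (30.226396560668945, 40.42417907714844))
rim tri (array([ 0.54218977, -0.38369907,  0.09452011]), np.float64(0.0020474088843092817)) [ 0.5489676  -0.38059903  0.05      ] [ 0.54170312 -0.38522746  0.05      ]
knob (array([ 0.54071499, -0.3973377 ,  0.07311436]), np.float64(0.00032027036576721637)) [ 0.53973105 -0.3975086   0.08      ] [ 0.54084099 -0.39687776  0.08      ]
[array([ 0.489, -0.39 ,  0.436]), array([ 0.547, -0.39 ,  0.435])]
```

Knob at (0.540, -0.397), with its top at about 0.075–0.08. Descend onto it, feeling for the rim.

```bash

python3 -m inch '[[0.4,0.49,-0.05,0,0],[0.4,0.49,-0.05,0.3,0],[0.4,0.49,-0.05,0.6,0],[0.4,0.49,-0.05,0.9,0],[0.4,0.49,-0.05,0.9,0]]' |sed -n '2p;4p'
python3 -m inch '[[0.4,0,0,0.15,0],[0.4,0,0,0.35,0],[0.4,0,0,0.35,0],[0.4,0,0,0.35,0]]' |sed -n '2p;4p'
python3 -m inch '[[0.4,0,0,0.03,0],[0.4,0,0,0.03,0],[0.4,0,0,0.03,0]]' |sed -n '2p;4p'
python3 -m inch '[[0.4,0,0,0.03,0],[0.4,0,0,0.03,0],[0.4,0,0,0.03,0]]' |sed -n '2p;4p'
```

```text
ee_pos: [0.5319, -0.3977, 0.1211]
contact_force: [0.4, 0.9, -0.3]
ee_pos: [0.5347, -0.3984, 0.0724]
contact_force: [-0.9, -0.7, 0.4]
ee_pos: [0.5377, -0.3991, 0.07]
contact_force: [0.3, -0.4, 0.4]
ee_pos: [0.5372, -0.3984, 0.064]
contact_force: [-0.1, -0.1, -0.1]
```

```bash

for i in 1 2; do :; done
python3 -m inch '[[0.4,-0.015,0.01,0.03,0],[0.4,-0.015,0.01,0.03,0],[0.4,-0.015,0.01,0.03,0]]' |sed -n '2p;4p'
python3 -m inch '[[0.4,0,0,0.02,0],[0.4,0,0,0.02,0],[0.4,0,0,0.02,0]]' |sed -n '2p;4p'
python3 -m inch '[[0.4,0,0,0.02,0],[0.4,0,0,0.02,0],[0.4,0,0,0.02,0]]' |sed -n '2p;4p'
python3 -m inch '[[0.4,0,0,0.02,0],[0.4,0,0,0.02,0],[0.4,0,0,0.02,0]]' |sed -n '2p;4p'
```

```text
ee_pos: [0.5395, -0.3965, 0.059]
contact_force: [-0.2, -0.3, -0.6]
ee_pos: [0.5393, -0.3969, 0.0561]
contact_force: [0.6, 0.2, -0.1]
ee_pos: [0.5393, -0.3968, 0.0532]
contact_force: [-0.4, 0.3, 0.6]
ee_pos: [0.5394, -0.3968, 0.0502]
contact_force: [0.1, 0.2, -0.3]
```

No contact yet, although the nominal tips would be under the rim. So the fingertips really stand well above nominal. A little lower, then close.

```bash

python3 -m inch '[[0.4,0,0,0.025,0],[0.4,0,0,0.025,0],[0.4,0,0,0.025,0]]' |sed -n '2p;4p'
python3 -m inch '[[0.4,0,0,0.025,0],[0.4,0,0,0.025,0],[0.4,0,0,0.025,0]]' |sed -n '2p;4p'
python3 -m inch '[[0.4,0,0,0.025,0],[0.4,0,0,0.025,0],[0.4,0,0,0.025,0]]' |sed -n '2p;4p'
```

```text
ee_pos: [0.5393, -0.3968, 0.0463]
contact_force: [0.5, 0.6, -0.2]
ee_pos: [0.5393, -0.3968, 0.0426]
contact_force: [0.6, 0.5, 0.4]
ee_pos: [0.5393, -0.3968, 0.0388]
contact_force: [-0.9, -0.1, -0.5]
```

```bash

python3 -m inch '[[1,0,0,0,0],[1,0,0,0,0],[1,0,0,0,0],[1,0,0,0,0],[1,0,0,0,0]]' 15 >/dev/null
python3 -m inch '[[1,0,0,0,0],[1,0,0,0,0],[1,0,0,0,0]]' 15
```

```text
time: 16.8
ee_pos: [0.5395, -0.3969, 0.0392]
tool_rot: [-0.004, 3.141, 0.0]
contact_force: [-0.2, -0.3, 1.6]
gripper_width: 0.0255
grip_force: 15.0
```

The lid is gripped, but the caliper must be opened to more than 90 mm first, so I release the lid where it stands and do that.

```bash

python3 -m inch '[[0.4,0,0,0,0],[0.4,0,0,0,0],[0.4,0,0,0,0],[0.4,0,0,0,0],[0.4,0,0,-0.1,0]]' >/dev/null
python3 -m inch '[[0.4,0,0,-0.3,0],[0.4,0,0,-0.6,0],[0.4,0,0,-0.9,0],[0.4,0,0,-1,0],[0.4,0,0,-1,0]]' >/dev/null
python3 -m inch '[[0.4,-0.9,1,-0.4,0],[0.4,-0.9,1,-0.4,0],[0.4,-0.9,1,-0.4,0],[0.4,-0.9,1,-0.4,0],[0.4,-0.9,1,-0.4,0]]' >/dev/null
python3 -m inch '[[0.4,-0.4,1,0,0],[0.4,-0.4,1,0,0],[0.4,-0.4,1,0,0],[0.4,-0.4,1,0,0],[0.4,-0.4,1,0,0]]' 
python3 - <<'E'
from h import *
p=env.camera_params("wrist");im=env.get_image("wrist");cv2.imwrite("pics/w10.png",im[:,:,::-1]);np.savez("pics/w10.npz",**p)
print("pred slideknob top",proj(p,np.array([.682,.003,.075])))
S=env.camera_params("scene")
for u in((257,247),(295,262),(258,272),(290,280)):print(onplane(S,*u,.04).round(3))
E
```

```text
time: 18.47
ee_pos: [0.735, -0.0856, 0.2618]
tool_rot: [0.024, -3.141, -0.011]
contact_force: [0.5, 1.7, -1.1]
gripper_width: 0.0554
grip_force: 0.0
pred slideknob top [397.8476613  132.26833742]
[ 0.778 -0.137  0.04 ]
[0.788 0.011 0.04 ]
[ 0.868 -0.089  0.04 ]
[0.858 0.023 0.04 ]
```

View pics/w10.png

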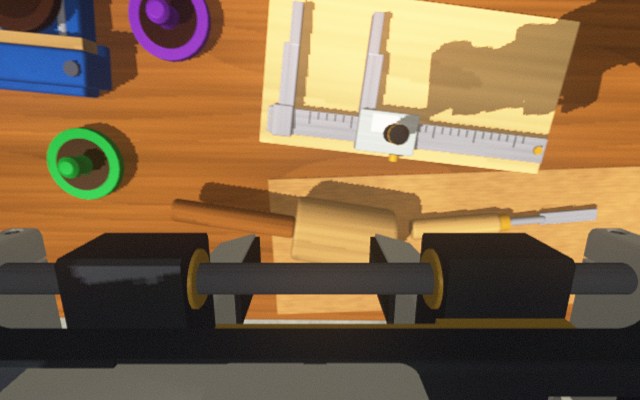

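The slide knob's top is at (397,133), exactly as predicted, so it stands at (0.682, 0.003). The mallet, at (345,228), lies beyond x=0.78. Next I go down on the slide knob.

```bash

python3 -m inch '[[0.4,0.36,0.57,0,0],[0.4,0.36,0.57,0,0],[0.4,0.36,0.57,0.5,0],[0.4,0.36,0.57,0.9,0],[0.4,0.36,0.57,0.9,0]]' >/dev/null
python3 -m inch '[[0.4,0,0,0.1,0],[0.4,0,0,0.2,0],[0.4,0,0,0.2,0]]' |sed -n '2,4p'
```

```text
ee_pos: [0.6758, -0.0145, 0.1062]
tool_rot: [0.003, -3.135, 0.001]
contact_force: [-1.2, 0.6, -0.8]
```

```bash

python3 -m inch '[[0.4,-0.04,0.12,0,0],[0.4,-0.04,0.12,0.1,0],[0.4,-0.04,0.12,0.3,0],[0.4,-0.04,0.12,0.35,0],[0.4,-0.04,0.12,0.35,0]]' |sed -n '2p;4p'
python3 -m inch '[[0.4,0,0,0.05,0],[0.4,0,0,0.05,0],[0.4,0,0,0.05,0]]' |sed -n '2p;4p'
python3 -m inch '[[0.4,0,0,0.05,0],[0.4,0,0,0.05,0],[0.4,0,0,0.05,0]]' |sed -n '2p;4p'
```

```text
ee_pos: [0.6827, 0.0037, 0.0558]
contact_force: [-0.4, 0.3, 0.3]
ee_pos: [0.685, 0.0042, 0.0509]
contact_force: [-0.2, 0.8, -0.6]
ee_pos: [0.6843, 0.0047, 0.0423]
contact_force: [-0.9, -0.7, -1.0]
```

```bash

python3 -m inch '[[0.4,0,0,0.05,0],[0.4,0,0,0.05,0],[1,0,0,0.05,0],[1,0,0,0.05,0],[1,0,0,0.05,0]]' 12 |sed -n '2p;4p'
python3 -m inch '[[1,0,0,0,0],[1,0,0,0,0],[1,0,0,0,0],[1,0,0,0,0],[1,0,0,0,0]]' 12
```

```text
ee_pos: [0.6846, 0.0045, 0.035]
contact_force: [0.9, -0.1, -0.5]
time: 20.93
ee_pos: [0.6845, 0.0049, 0.0351]
tool_rot: [-0.005, 3.142, 0.001]
contact_force: [-1.1, 0.1, 2.0]
gripper_width: 0.0213
grip_force: 12.0
```

Gripped at 21.3 mm. Slide it +45 mm along the beam, which takes the gap to about 120 mm.

```bash

python3 -m inch '[[1,-0.007,0.075,0,0],[1,-0.014,0.15,0,0],[1,-0.021,0.225,0,0],[1,-0.028,0.3,0,0],[1,-0.028,0.3,0,0]]' 12
python3 -m inch '[[0.4,0,0,0,0],[0.4,0,0,0,0],[0.4,0,0,0,0],[0.4,0,0,0,0],[0.4,0,0,0,0]]'
python3 -m inch '[[0.4,0,0,-0.3,0],[0.4,0,0,-0.7,0],[0.4,0,0,-1,0],[0.4,0,0,-1,0]]' |sed -n '2p'
python3 - <<'E'
from h import *
p=env.camera_params("wrist");im=env.get_image("wrist");cv2.imwrite("pics/w11.png",im[:,:,::-1]);np.savez("pics/w11.npz",**p)
E
```

```text
time: 21.35
ee_pos: [0.6895, 0.0547, 0.0351]
tool_rot: [-0.011, 3.14, 0.004]
contact_force: [2.4, 2.6, 1.5]
gripper_width: 0.022
grip_force: 12.0
time: 21.77
ee_pos: [0.6883, 0.0489, 0.0348]
tool_rot: [0.003, -3.141, 0.0]
contact_force: [0.9, 0.8, -0.2]
gripper_width: 0.0501
grip_force: 0.0
ee_pos: [0.69, 0.0488, 0.1898]
```

Gap ≈ 121 mm. Back to the walnut lid at (0.5395, -0.3968).

```bash

python3 -m inch '[[0.4,0.4,-1,0,0],[0.4,0.4,-1,0,0],[0.4,0.4,-1,0,0],[0.4,0.4,-1,0,0],[0.4,0.4,-1,0,0]]' >/dev/null
python3 -m inch '[[0.4,0.4,-1,0,0],[0.4,0.4,-1,0,0],[0.4,0.4,-1,0,0],[0.4,0.4,-1,0,0],[0.4,0.4,-1,0,0]]' >/dev/null
python3 -m inch '[[0.4,0.2,-0.97,0,0],[0.4,0.2,-0.97,0,0],[0.4,0.2,-0.97,0,0],[0.4,0.2,-0.97,0,0],[0.4,0.2,-0.97,0,0]]' >/dev/null
python3 -m inch '[[0.4,0,0,0.1,0],[0.4,0,0,0.2,0],[0.4,0,0,0.2,0]]' |sed -n '2,4p'
```

```text
ee_pos: [0.5387, -0.3944, 0.1519]
tool_rot: [0.004, -3.138, -0.005]
contact_force: [-0.9, -0.1, 0.1]
```

```bash

python3 -m inch '[[0.4,-0.005,-0.015,0.2,0],[0.4,-0.005,-0.015,0.4,0],[0.4,-0.005,-0.015,0.6,0],[0.4,-0.005,-0.015,0.74,0],[0.4,-0.005,-0.015,0.74,0]]' |sed -n '2p;4p'
python3 -m inch '[[1,0,0,0,0],[1,0,0,0,0],[1,0,0,0,0],[1,0,0,0,0],[1,0,0,0,0]]' 25 >/dev/null
python3 -m inch '[[1,0,0,0,0],[1,0,0,0,0],[1,0,0,0,0]]' 25
python3 -m inch '[[1,0,0,-0.1,0],[1,0,0,-0.25,0],[1,0,0,-0.4,0],[1,0,0,-0.6,0],[1,0,0,-0.6,0]]' 25
```

```text
ee_pos: [0.5386, -0.3957, 0.0398]
contact_force: [-0.9, 0.6, -0.6]
time: 24.73
ee_pos: [0.5413, -0.3989, 0.0453]
tool_rot: [-0.004, 3.14, -0.001]
contact_force: [-1.1, 0.6, 7.2]
gripper_width: 0.0253
grip_force: 25.0
time: 25.15
ee_pos: [0.5428, -0.4009, 0.1402]
tool_rot: [-0.004, 3.135, -0.008]
contact_force: [1.6, -1.3, -0.2]
gripper_width: 0.0253
grip_force: 25.0
```

```bash

python3 -m inch '[[1,0,0,0,0],[1,0,0,0,0],[1,0,0,0,0]]' 25
python3 - <<'E'
from h import *
p=env.camera_params("wrist");im=env.get_image("wrist");s=env.read_state();print(s['ee_pos'],s['contact_force'],s['ft_torque'])
a=env.get_image("scene");b=env.get_image("side")
for n,q in (("scene",a),("side",b)):
    u=proj(env.camera_params(n),s['ee_pos']).astype(int);print(n,u)
    x0,y0=max(0,u[0]-50),max(0,u[1]-50);c=q[y0:y0+100,x0:x0+100,::-1];cv2.imwrite(f"pics/z_{n}.png",cv2.resize(c,(350,350),interpolation=2))
cv2.imwrite("pics/z.png",np.hstack([cv2.imread("pics/z_scene.png"),cv2.imread("pics/z_side.png")]))
E
```

```text
time: 25.4
ee_pos: [0.54, -0.3979, 0.1328]
tool_rot: [0.004, -3.14, -0.002]
contact_force: [-0.3, 0.7, -1.4]
gripper_width: 0.0253
grip_force: 25.0
[ 0.53994354 -0.39795292  0.13273478] [-0.66212628 -0.52539993 -0.91261651] [ 0.03824523 -0.01221541  0.01758041]
scene [219 164]
side [352 282]
```

View pics/z.png

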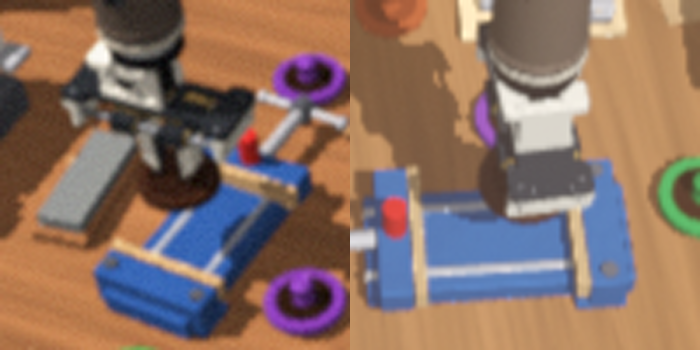

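The lid is held level and clear of the vise in both views. Now carry it over the caliper, aiming for (0.604, -0.0455) between the open jaws.

```bash

python3 -m inch '[[1,-0.14,0.2,0,0],[1,-0.14,0.4,0,0],[1,-0.14,0.6,0,0],[1,-0.14,0.8,0,0],[1,-0.14,0.8,0,0]]' >/dev/null
python3 -m inch '[[1,-0.14,0.2,0,0],[1,-0.14,0.4,0,0],[1,-0.14,0.6,0,0],[1,-0.14,0.8,0,0],[1,-0.14,0.8,0,0]]' >/dev/null
python3 -m inch '[[1,-0.14,0.2,0,0],[1,-0.14,0.4,0,0],[1,-0.14,0.6,0,0],[1,-0.14,0.75,0,0],[1,-0.14,0.75,0,0]]' >/dev/null
python3 -m inch '[[1,0,0,0,0],[1,0,0,0,0],[1,0,0,0,0]]'
```

```text
time: 27.05
ee_pos: [0.6025, -0.0478, 0.1339]
tool_rot: [0.001, -3.141, 0.001]
contact_force: [-0.4, -0.0, -0.5]
gripper_width: 0.0249
grip_force: 25.0
```

```bash

python3 -m inch '[[1,-0.01,0.015,0.15,0],[1,-0.01,0.015,0.3,0],[1,-0.01,0.015,0.45,0],[1,-0.01,0.015,0.57,0],[1,-0.01,0.015,0.57,0]]' >/dev/null
python3 -m inch '[[1,0,0,0.03,0],[1,0,0,0.03,0],[1,0,0,0.03,0]]' |sed -n '2p;4p'
python3 -m inch '[[1,0,0,0.03,0],[1,0,0,0.03,0],[1,0,0,0.03,0]]' |sed -n '2p;4p'
python3 -m inch '[[1,0,0,0.02,0],[1,0,0,0.02,0],[1,0,0,0.02,0]]' |sed -n '2p;4p'
```

```text
ee_pos: [0.6048, -0.0442, 0.045]
contact_force: [0.8, -0.3, -1.2]
ee_pos: [0.6042, -0.0436, 0.0398]
contact_force: [0.7, 0.1, -1.1]
ee_pos: [0.604, -0.0436, 0.0364]
contact_force: [0.0, -0.1, 0.3]
```

```bash

for k in 1; do
python3 -m inch '[[1,0,0,0.02,0],[1,0,0,0.02,0],[1,0,0,0.02,0]]' |sed -n '2p;4p'
python3 -m inch '[[1,0,0,0.02,0],[1,0,0,0.02,0],[1,0,0,0.02,0]]' |sed -n '2p;4p'
python3 -m inch '[[1,0,0,0.02,0],[1,0,0,0.02,0],[1,0,0,0.02,0]]' |sed -n '2p;4p'
done
```

```text
ee_pos: [0.6039, -0.0436, 0.0332]
contact_force: [0.6, 0.5, -0.7]
ee_pos: [0.6039, -0.0436, 0.0302]
contact_force: [-0.0, -0.4, -1.2]
ee_pos: [0.604, -0.0437, 0.0274]
contact_force: [0.4, -0.9, -0.7]
```

```bash

python3 -m inch '[[1,0,0,0.015,0],[1,0,0,0.015,0],[1,0,0,0.015,0]]' |sed -n '2p;4p'
python3 -m inch '[[1,0,0,0.015,0],[1,0,0,0.015,0],[1,0,0,0.015,0]]' |sed -n '2p;4p'
```

```text
ee_pos: [0.6044, -0.0437, 0.0268]
contact_force: [-6.4, 0.8, 16.9]
ee_pos: [0.6053, -0.0436, 0.0255]
contact_force: [-7.0, 1.1, 24.0]
```

Contact at TCP 0.027, exactly as the grip relation (base = TCP − 15 mm) predicts, so the lid is on the board. Relax, release and go to the slide knob.

```bash

python3 -m inch '[[1,0,0,-0.025,0],[1,0,0,-0.025,0],[0.4,0,0,-0.025,0],[0.4,0,0,-0.025,0],[0.4,0,0,-0.025,0]]' |sed -n '2p;4p'
python3 -m inch '[[0.4,0,0,0,0],[0.4,0,0,0,0],[0.4,0,0,0,0],[0.4,0,0,-0.2,0],[0.4,0,0,-0.4,0]]' |sed -n '2p;4,5p'
python3 -m inch '[[0.4,0,0,-0.4,0],[0.4,-0.3,0.4,-0.5,0],[0.4,-0.56,0.62,-0.5,0],[0.4,-0.56,0.62,-0.5,0]]' |sed -n '2p;4,5p'
python3 -m inch '[[0.4,0,0,0,0],[0.4,0,0,0,0],[0.4,0,0,0,0]]' |sed -n '2p;4,5p'
python3 - <<'E'
from h import *
p=env.camera_params("wrist");im=env.get_image("wrist");cv2.imwrite("pics/w12.png",im[:,:,::-1]);np.savez("pics/w12.npz",**p)
print("lid rim pred",[proj(p,np.array([.605+a,-.0436+b,.032])).round(0).tolist() for a,b in((-.045,0),(.045,0),(0,-.045),(0,.045),(0,0))])
h=cv2.cvtColor(im,cv2.COLOR_RGB2HSV);m=((h[...,2]<100)&(h[...,0]<18)).astype(np.uint8);m[235:]=0
n,l,st,c=cv2.connectedComponentsWithStats(m);[print(st[i],c[i].round(0)) for i in range(1,n) if st[i,4]>150]
E
```

```text
ee_pos: [0.6038, -0.0436, 0.0263]
contact_force: [-0.0, 1.1, 0.7]
ee_pos: [0.6024, -0.0436, 0.0858]
contact_force: [0.7, 0.6, 0.1]
gripper_width: 0.0549
ee_pos: [0.6853, 0.0465, 0.1631]
contact_force: [0.9, 0.0, -1.2]
gripper_width: 0.0553
ee_pos: [0.6835, 0.0452, 0.1601]
contact_force: [1.0, -0.2, 0.1]
gripper_width: 0.0548
lid rim pred [[209.0, 47.0], [217.0, 155.0], [162.0, 103.0], [265.0, 104.0], [213.0, 103.0]]
[  0   0  32  12 229] [14.  5.]
[ 504    0  136  136 9699] [582.  62.]
[ 14  12  31  23 214] [29. 19.]
[  0  39  13  46 352] [ 6. 64.]
[144  40   9 157 837] [148. 114.]
[ 163   59  103   88 5664] [215. 101.]
[ 20  73  33  28 248] [42. 83.]
[522 126  79  17 492] [561. 134.]
[313 189  26  33 570] [325. 206.]
[102 233 105   2 204] [154. 233.]
```

The lid appears at columns 163–266 and centre (215,101), against a prediction of (213,103), so it stands where intended. I'll locate the slide knob from the same image.

```bash
python3 - <<'E'
from h import *
p=dict(np.load("pics/w12.npz"));im=cv2.imread("pics/w12.png")
h=cv2.cvtColor(im,cv2.COLOR_BGR2HSV)[170:234,280:370]
m=(h[...,2]<90);ys,xs=np.nonzero(m)
for r in range(0,64,5):
    x=np.nonzero(m[r])[0];print(r+170,(x.min()+280,x.max()+280) if len(x) else None)
for z in(.04,.075):print(onplane(p,326,205,z))
# moving jaw: grey between board; scan row 100
g=cv2.cvtColor(im,cv2.COLOR_BGR2HSV)[100,260:400]
print([(260+i,int(g[i,1]),int(g[i,2])) for i in range(0,110,3)])
E
```

```text
170 None
175 None
180 None
185 None
190 (np.int64(320), np.int64(329))
195 (np.int64(315), np.int64(334))
200 (np.int64(317), np.int64(334))
205 (np.int64(314), np.int64(337))
210 (np.int64(314), np.int64(337))
215 (np.int64(315), np.int64(336))
220 (np.int64(321), np.int64(330))
225 None
230 None
[0.69401346 0.0552963  0.04      ]
[0.68500312 0.05408717 0.075     ]
[(260, 155, 102), (263, 159, 93), (266, 133, 136), (269, 130, 165), (272, 131, 168), (275, 131, 166), (278, 131, 167), (281, 102, 251), (284, 98, 250), (287, 100, 251), (290, 11, 218), (293, 13, 221), (296, 11, 217), (299, 11, 213), (302, 16, 180), (305, 92, 169), (308, 118, 167), (311, 130, 172), (314, 126, 174), (317, 129, 174), (320, 129, 178), (323, 129, 216), (326, 102, 250), (329, 100, 250), (332, 98, 251), (335, 93, 252), (338, 89, 253), (341, 87, 253), (344, 93, 253), (347, 94, 253), (350, 96, 253), (353, 92, 253), (356, 95, 252), (359, 95, 253), (362, 94, 253), (365, 89, 253), (368, 94, 253)]
```

```bash

python3 -m inch '[[0.4,-0.02,0.053,0.2,0],[0.4,-0.02,0.053,0.4,0],[0.4,-0.02,0.053,0.6,0],[0.4,-0.02,0.053,0.83,0],[0.4,-0.02,0.053,0.83,0]]' |sed -n '2p;4,5p'
python3 -m inch '[[1,0,0,0,0],[1,0,0,0,0],[1,0,0,0,0],[1,0,0,0,0],[1,0,0,0,0]]' 15 >/dev/null
python3 -m inch '[[1,0,0,0,0],[1,0,0,0,0],[1,0,0,0,0]]' |sed -n '2p;4,6p'
python3 -m inch '[[1,0.004,-0.04,0,0],[1,0.007,-0.08,0,0],[1,0.011,-0.12,0,0],[1,0.015,-0.16,0,0],[1,0.015,-0.16,0,0]]' |sed -n '2p;4,6p'
```

```text
ee_pos: [0.6814, 0.0518, 0.0296]
contact_force: [-1.9, 0.9, -0.2]
gripper_width: 0.0548
ee_pos: [0.6877, 0.0537, 0.0375]
contact_force: [-1.6, 0.5, 7.4]
gripper_width: 0.0214
grip_force: 15.0
ee_pos: [0.6852, 0.0287, 0.0375]
contact_force: [-1.5, -1.2, 7.9]
gripper_width: 0.0212
grip_force: 15.0
```

The fingertips lightly press the head (7 N), so lift 3 mm and then creep in 2 mm steps.

```bash

python3 -m inch '[[1,0,0,-0.02,0],[1,0.001,-0.013,-0.02,0],[1,0.001,-0.013,-0.02,0],[1,0.001,-0.013,-0.02,0]]' |sed -n '2p;4p'
python3 -m inch '[[1,0.001,-0.013,0,0],[1,0.001,-0.013,0,0],[1,0.001,-0.013,0,0]]' |sed -n '2p;4p'
python3 -m inch '[[1,0.001,-0.013,0,0],[1,0.001,-0.013,0,0],[1,0.001,-0.013,0,0]]' |sed -n '2p;4p'
```

```text
ee_pos: [0.6843, 0.028, 0.0386]
contact_force: [3.7, 0.1, -9.7]
ee_pos: [0.6841, 0.0259, 0.0386]
contact_force: [3.1, 1.4, -12.6]
ee_pos: [0.6839, 0.0234, 0.0387]
contact_force: [3.4, 0.3, -16.1]
```

```bash

python3 -m inch '[[1,0.001,-0.01,0.012,0],[1,0.001,-0.01,0.012,0],[1,0.001,-0.01,0.012,0]]' |sed -n '2p;4p'
python3 -m inch '[[1,0.001,-0.01,0,0],[1,0.001,-0.01,0,0],[1,0.001,-0.01,0,0]]' |sed -n '2p;4p'
```

```text
ee_pos: [0.6839, 0.0221, 0.0384]
contact_force: [-3.2, 2.2, 2.8]
ee_pos: [0.6838, 0.0206, 0.0384]
contact_force: [-4.4, 2.6, 4.0]
```

```bash

python3 -m inch '[[1,0.001,-0.01,0,0],[1,0.001,-0.01,0,0],[1,0.001,-0.01,0,0]]' |sed -n '2p;4p'
python3 -m inch '[[1,0.001,-0.01,0,0],[1,0.001,-0.01,0,0],[1,0.001,-0.01,0,0]]' |sed -n '2p;4p'
```

```text
ee_pos: [0.6836, 0.0191, 0.0384]
contact_force: [-5.0, 2.0, 3.5]
ee_pos: [0.6835, 0.0183, 0.0384]
contact_force: [-4.8, 4.8, 4.9]
```

Contact: the force is rising and the gap works out at about 89–90 mm. A little more for a firm light hold.

```bash

python3 -m inch '[[1,0.001,-0.007,0,0],[1,0.001,-0.007,0,0],[1,0.001,-0.007,0,0]]' |sed -n '2p;4p'
python3 -m inch '[[1,0,-0.007,0,0],[1,0,-0.007,0,0],[1,0,-0.007,0,0]]' |sed -n '2p;4p'
python3 -m inch '[[1,0,-0.003,0,0],[1,0,-0.003,0,0],[1,0,-0.003,0,0],[1,0,-0.003,0,0]]' |sed -n '2p;4p'
```

```text
ee_pos: [0.6835, 0.0183, 0.0384]
contact_force: [-4.1, 5.4, 4.0]
ee_pos: [0.6835, 0.0183, 0.0384]
contact_force: [-4.7, 7.5, 3.7]
ee_pos: [0.6835, 0.0182, 0.0384]
contact_force: [-4.1, 8.5, 5.5]
```

```bash

python3 -m inch '[[1,0,-0.007,0,0],[1,0,-0.007,0,0],[1,0,-0.007,0,0],[1,0,-0.007,0,0],[1,0,-0.007,0,0]]' |sed -n '2p;4p'
python3 -m inch '[[1,-0.004,0.04,0,0],[1,-0.008,0.08,0,0],[1,-0.012,0.12,0,0],[1,-0.015,0.16,0,0],[1,-0.015,0.16,0,0]]' |sed -n '2p;4p'
python3 -m inch '[[1,0,0,0,0],[1,0,0,0,0],[0.4,0,0,0,0],[0.4,0,0,0,0],[0.4,0,0,0,0]]' |sed -n '2p;4p'
python3 -m inch '[[0.4,0,0,0,0],[0.4,0,0,0,0],[0.4,0,0,0,0],[0.4,0,0,-0.3,0],[0.4,0,0,-0.6,0]]' |sed -n '2p;4p'
python3 -m inch '[[0.4,0,0,-0.3,0],[0.4,-0.2,0,-0.6,0],[0.4,-0.2,0,-0.6,0],[0.4,-0.2,0,-0.6,0]]' |sed -n '2p;4p'
python3 - <<'E'
from h import *
p=env.camera_params("wrist");im=env.get_image("wrist");cv2.imwrite("pics/w13.png",im[:,:,::-1]);np.savez("pics/w13.npz",**p)
print(env.read_state()['ee_pos'])
h=cv2.cvtColor(im,cv2.COLOR_RGB2HSV);m=((h[...,2]<100)&(h[...,0]<18)).astype(np.uint8);m[235:]=0
n,l,st,c=cv2.connectedComponentsWithStats(m)
for i in range(1,n):
  if st[i,4]>400: print(st[i],c[i].round(0),onplane(p,*c[i],.032).round(4))
E
```

```text
ee_pos: [0.6835, 0.0182, 0.0384]
contact_force: [-4.9, 11.7, 4.1]
ee_pos: [0.6855, 0.0384, 0.0384]
contact_force: [-4.6, 2.6, 5.2]
ee_pos: [0.6866, 0.0373, 0.038]
contact_force: [0.1, 0.2, -0.0]
ee_pos: [0.6835, 0.038, 0.1189]
contact_force: [1.6, 0.5, 0.0]
ee_pos: [0.7194, 0.0379, 0.2155]
contact_force: [0.4, -0.6, 0.0]
[0.71733754 0.0379454  0.21255683]
[ 480    0  160  120 9248] [579.  57.] [0.5951 0.3003 0.032 ]
[  9  11  50  44 931] [39. 39.] [ 0.5798 -0.233   0.032 ]
[ 174   23   91  127 5064] [215.  68.] [ 0.6061 -0.0626  0.032 ]
[  0 158  19  52 606] [  8. 181.] [ 0.7219 -0.2964  0.032 ]
[  50  204  157   31 1809] [124. 221.] [ 0.7666 -0.1757  0.032 ]
```

Measured: held with about 10 N on the lid, then backed off 20 mm. Now fix the lid's new centre.

```bash
python3 - <<'E'
from h import *
p=dict(np.load("pics/w13.npz"));c,ax=dark("w13",(160,10,290,170),100,21);print(c,ax,onplane(p,*c,.032))
E
python3 -m inch '[[0.4,0.72,-0.64,0,0],[0.4,0.72,-0.64,0,0],[0.4,0.72,-0.64,0,0],[0.4,0.72,-0.64,0,0],[0.4,0.72,-0.64,0,0]]'  |sed -n '2p;4p'
```

```text
[221.02630997  64.40799332] (60.8994026184082, 69.61019897460938) [ 0.60289755 -0.05593388  0.032     ]
ee_pos: [0.6031, -0.0631, 0.2098]
contact_force: [0.8, -0.3, 0.5]
```

```bash

python3 -m inch '[[0.4,0,0,0.2,0],[0.4,0,0,0.4,0],[0.4,0,0,0.6,0],[0.4,0,0,0.7,0],[0.4,0,0,0.7,0]]'  |sed -n '2p;4p'
python3 -m inch '[[0.4,0,0,0,0],[0.4,0,0,0,0],[0.4,0,0,0,0]]' |sed -n '2p;4p'
```

```text
ee_pos: [0.6044, -0.0569, 0.1007]
contact_force: [-0.7, 0.7, -0.5]
ee_pos: [0.6089, -0.0581, 0.1069]
contact_force: [-0.2, 0.5, 0.1]
```

```bash

python3 -m inch '[[0.4,0.03,0,0.15,0],[0.4,0.03,0,0.3,0],[0.4,0.03,0,0.4,0],[0.4,0.03,0,0.51,0],[0.4,0.03,0,0.51,0]]'  |sed -n '2p;4p'
python3 -m inch '[[1,0,0,0,0],[1,0,0,0,0],[1,0,0,0,0],[1,0,0,0,0],[1,0,0,0,0]]' 25 >/dev/null
python3 -m inch '[[1,0,0,0,0],[1,0,0,0,0],[1,0,0,0,0]]' 25
python3 -m inch '[[1,0,0,-0.1,0],[1,0,0,-0.3,0],[1,0,0,-0.6,0],[1,0,0,-0.9,0],[1,0,0,-0.9,0]]' 25 |sed -n '2p;4p'
python3 -m inch '[[1,0,0,0,0],[1,0,0,0,0],[1,0,0,0,0]]' 25
```

```text
ee_pos: [0.6024, -0.0578, 0.0276]
contact_force: [0.2, 0.0, 0.4]
time: 39.32
ee_pos: [0.6041, -0.0581, 0.03]
tool_rot: [-0.004, 3.14, 0.0]
contact_force: [-1.2, 0.4, 7.0]
gripper_width: 0.0254
grip_force: 25.0
ee_pos: [0.607, -0.0591, 0.1713]
contact_force: [1.3, -1.5, -0.5]
time: 39.98
ee_pos: [0.6023, -0.0578, 0.1625]
tool_rot: [0.005, -3.139, -0.0]
contact_force: [-0.2, 0.4, -1.5]
gripper_width: 0.0251
grip_force: 25.0
```

Held. Carry it towards the walnut box, and take two views of the box on the way. The same views show the lid's near rim edge, which gives the grip offset.

```bash

python3 -m inch '[[1,0.3,0.25,-0.2,0],[1,0.5,0.5,-0.3,0],[1,0.6,0.75,-0.3,0],[1,0.6,0.9,-0.3,0],[1,0.6,0.9,-0.3,0]]' >/dev/null
python3 -m inch '[[1,0.1,0.25,0,0],[1,0.1,0.5,0,0],[1,0.1,0.75,0,0],[1,0.1,0.85,0,0],[1,0.1,0.85,0,0]]' >/dev/null
python3 -m inch '[[1,0,0,0,0],[1,0,0,0,0],[1,0,0,0,0]]' |sed -n '2,6p'
python3 - <<'E'
from h import *
p=env.camera_params("wrist");im=env.get_image("wrist");cv2.imwrite("pics/w14.png",im[:,:,::-1]);np.savez("pics/w14.npz",**p)
E
python3 -m inch '[[1,0.2,0,0,0],[1,0.35,0,0,0],[1,0.35,0,0,0],[1,0.35,0,0,0],[1,0.35,0,0,0]]' |sed -n '2,3p'
python3 - <<'E'
from h import *
p=env.camera_params("wrist");im=env.get_image("wrist");cv2.imwrite("pics/w15.png",im[:,:,::-1]);np.savez("pics/w15.npz",**p)
cv2.imwrite("pics/w1415.png",np.vstack([cv2.imread("pics/w14.png")[:290],cv2.imread("pics/w15.png")[:290]]))
E
```

```text
ee_pos: [0.4978, 0.2022, 0.2086]
tool_rot: [0.001, -3.141, 0.002]
contact_force: [0.3, -0.3, -0.5]
gripper_width: 0.0248
grip_force: 25.0
ee_pos: [0.4461, 0.2034, 0.2096]
tool_rot: [-0.003, 3.14, 0.001]
```

View pics/w1415.png

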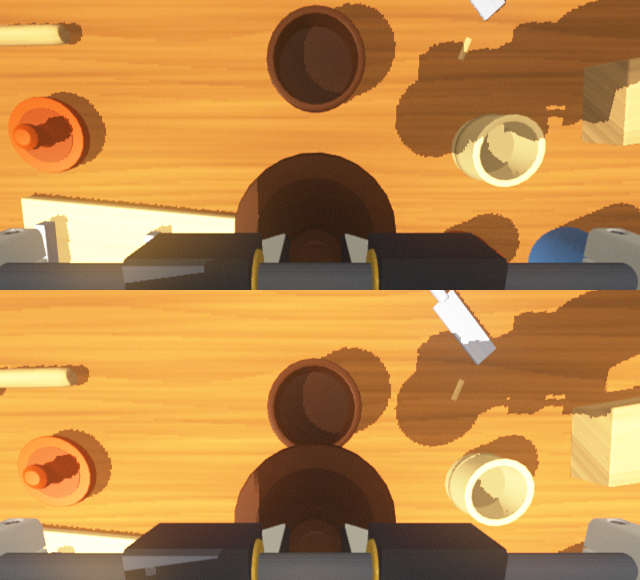

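Both views show the walnut box mouth, centred at about (316,57) in the upper view and (315,116) in the lower. The held lid's rim is centred on column 315, its near edge at row 153. The cherry lid is at (47,133), with its knob at (24,135). Computing.

```bash
python3 - <<'E'
from h import *
p,q=(dict(np.load(f"pics/{k}.npz")) for k in("w14","w15"))
print("tri box rim",tri([(p,316,57),(q,314.7,116)]))
for P,u in((p,(316,56.5)),(q,(314.7,116))):print("box@.06",onplane(P,*u,.06))
print("back edge",onplane(p,316,6.5,.06),onplane(q,314.7,69,.06),"left/right",onplane(q,268,116,.06),onplane(q,361,116,.06))
print("tcp",p['cam_to_world'][:3,3])
for z in(.191+.008,.191+.02):print("lid edge",onplane(p,315,153,z))
print("lid y",onplane(p,235,225,.211),onplane(p,395,225,.211),"cherry rim",onplane(p,47,132,.02),onplane(q,56.5,180,.02),"knob",onplane(p,24,135,.05))
E
```

```text
tri box rim (array([0.37812547, 0.20318503, 0.05954877]), np.float64(0.00011098420338644818))
box@.06 [0.37778127 0.20307266 0.06      ]
box@.06 [0.37812917 0.20329573 0.06      ]
back edge [0.33743058 0.20304726 0.06      ] [0.33679523 0.20325614 0.06      ] left/right [0.37816826 0.15940599 0.06      ] [0.37809042 0.24681344 0.06      ]
tcp [0.43191774 0.20225877 0.38524005]
lid edge [0.4502845  0.20220462 0.199     ]
lid edge [0.44910108 0.20220811 0.211     ]
lid y [0.48804117 0.15863756 0.211     ] [0.48803588 0.24573959 0.211     ] cherry rim [ 0.4456267  -0.08352249  0.02      ] [ 0.44661396 -0.08208321  0.02      ] knob [ 0.44737107 -0.08319642  0.05      ]
```

The box rim triangulates to 0.0595 m (expected 0.06) at (0.381, 0.203). The lid's centre sits about 2.5 mm on the -x side of the TCP, so the target TCP is (0.3845, 0.203). The cherry lid has been knocked and is now at (0.446, -0.083). Moving over the walnut box.

```bash

python3 -m inch '[[1,0.15,0,0,0],[1,0.3,0,0,0],[1,0.41,0,0,0],[1,0.41,0,0.2,0],[1,0.41,0,0.4,0]]' >/dev/null
python3 -m inch '[[1,0,0,0.15,0],[1,0,0,0.3,0],[1,0,0,0.3,0],[1,0,0,0.3,0]]' |sed -n '2,4p'
python3 -m inch '[[1,0,0,0,0],[1,0,0,0,0],[1,0,0,0,0]]' |sed -n '2,4p'
```

```text
ee_pos: [0.384, 0.2031, 0.1038]
tool_rot: [0.002, -3.14, 0.003]
contact_force: [0.1, 0.0, -0.5]
ee_pos: [0.3847, 0.2043, 0.1054]
tool_rot: [-0.004, 3.14, 0.002]
contact_force: [-0.6, 0.4, -0.7]
```

```bash

python3 -m inch '[[1,0,-0.007,0.07,0],[1,0,-0.007,0.14,0],[1,0,-0.007,0.14,0],[1,0,-0.007,0.14,0]]' |sed -n '2p;4p'
python3 -m inch '[[1,0,0,0.025,0],[1,0,0,0.025,0],[1,0,0,0.025,0]]' |sed -n '2p;4p'
python3 -m inch '[[1,0,0,0.025,0],[1,0,0,0.025,0],[1,0,0,0.025,0]]' |sed -n '2p;4p'
```

```text
ee_pos: [0.3839, 0.2028, 0.0837]
contact_force: [0.7, -0.8, -0.5]
ee_pos: [0.3839, 0.2029, 0.0798]
contact_force: [-0.3, -0.3, -0.7]
ee_pos: [0.3837, 0.2027, 0.0756]
contact_force: [0.7, 0.3, -1.2]
```

```bash

python3 -m inch '[[1,0,0,0.02,0],[1,0,0,0.02,0],[1,0,0,0.02,0]]' |sed -n '2p;4p'
python3 -m inch '[[1,0,0,0.015,0],[1,0,0,0.015,0],[1,0,0,0.015,0]]' |sed -n '2p;4p'
python3 -m inch '[[1,0,0,0.01,0],[1,0,0,0.01,0],[1,0,0,0.01,0]]' |sed -n '2p;4p'
```

```text
ee_pos: [0.3837, 0.2026, 0.0725]
contact_force: [-0.2, -0.8, -1.3]
ee_pos: [0.3838, 0.2027, 0.0704]
contact_force: [0.4, -0.5, -0.7]
ee_pos: [0.384, 0.2027, 0.0698]
contact_force: [-3.5, -2.8, 16.7]
```

Seated at exactly the expected height (0.070). Release, lift and check from two places.

```bash

python3 -m inch '[[1,0,0,-0.01,0],[0.4,0,0,-0.01,0],[0.4,0,0,-0.01,0],[0.4,0,0,-0.01,0],[0.4,0,0,-0.01,0]]' |sed -n '2p;4p'
python3 -m inch '[[0.4,0,0,0,0],[0.4,0,0,0,0],[0.4,0,0,0,0],[0.4,0,0,-0.3,0],[0.4,0,0,-0.6,0]]' |sed -n '2p;4,5p'
python3 -m inch '[[0.4,0,0,-0.3,0],[0.4,-0.4,-0.3,-0.4,0],[0.4,-0.5,-0.6,-0.4,0],[0.4,-0.5,-0.6,-0.4,0]]' >/dev/null
python3 -m inch '[[0.4,0,0,0,0],[0.4,0,0,0,0]]' |sed -n '2p;4p'
cat >> h.py <<'E'
def grab(k):
    p=env.camera_params("wrist");im=env.get_image("wrist");cv2.imwrite(f"pics/{k}.png",im[:,:,::-1]);np.savez(f"pics/{k}.npz",**p);return p,im
def blobs(im,f,amin=400,rmax=228):
    h=cv2.cvtColor(np.ascontiguousarray(im),cv2.COLOR_RGB2HSV).astype(int);m=cv2.morphologyEx(f(h).astype(np.uint8),cv2.MORPH_OPEN,np.ones((3,3)));m[rmax:]=0
    n,l,st,c=cv2.connectedComponentsWithStats(m);return [(st[i].tolist(),c[i].round(1).tolist()) for i in range(1,n) if st[i,4]>amin]
DK=lambda h:(h[...,2]<110)&(h[...,0]<18)
CH=lambda h:((h[...,0]<9))&(h[...,1]>190)&(h[...,2]>110)
E
python3 - <<'E'
from h import *
p,im=grab("w16");print("dark",blobs(im,DK));print("cherry",blobs(im,CH))
for z in(.072,):print("pred lid rim",[proj(p,np.array([.381+a,.203+b,z])).round(0).tolist() for a,b in((-.045,0),(.045,0),(0,-.045),(0,.045))],"table instead",[proj(p,np.array([.381+a,.203+b,.03])).round(0).tolist() for a,b in((-.045,0),(.045,0),(0,-.045),(0,.045))])
print("pred cherry",proj(p,np.array([.446,-.083,.02])))
E
```

```text
ee_pos: [0.3837, 0.2027, 0.0703]
contact_force: [0.1, -0.2, 0.8]
ee_pos: [0.3822, 0.2013, 0.1531]
contact_force: [1.0, 1.7, 0.4]
gripper_width: 0.0552
ee_pos: [0.4601, 0.1108, 0.2141]
contact_force: [-0.1, 0.8, 0.1]
dark [([360, 49, 106, 101, 7225], [417.7, 100.0])]
cherry []
pred lid rim [[420.0, 50.0], [412.0, 153.0], [366.0, 103.0], [465.0, 103.0]] table instead [[407.0, 58.0], [401.0, 149.0], [360.0, 105.0], [448.0, 105.0]]
pred cherry [140.01291259 167.06702206]
```

The lid's rim sits where a seated lid should (columns 366–466, rows 49–150), so it's on the box. Next, a closer look at the cherry lid.

```bash

python3 -m inch '[[0.4,-0.2,-0.25,0,0],[0.4,-0.4,-0.5,0,0],[0.4,-0.4,-0.65,0,0],[0.4,-0.4,-0.65,0,0]]' >/dev/null
python3 -m inch '[[0.4,-0.1,-0.25,0,0],[0.4,-0.1,-0.5,0,0],[0.4,-0.1,-0.65,0,0],[0.4,-0.1,-0.65,0,0],[0.4,-0.1,-0.65,0,0]]' |sed -n '2p'
python3 - <<'E'
from h import *
p,im=grab("w17");q=proj(p,np.array([.446,-.083,.02]));u,v=q.astype(int);h=cv2.cvtColor(im,cv2.COLOR_RGB2HSV)
print(q,[h[v,u+d].tolist() for d in(-60,-45,-30,-15,0,15,30,45,60)])
CH=lambda h:(h[...,0]<10)&(h[...,1]>200)
print(blobs(im,CH))
E
python3 -m inch '[[0.4,-0.4,0,0,0],[0.4,-0.4,0,0,0],[0.4,-0.4,0,0,0],[0.4,-0.4,0,0,0]]' |sed -n '2p'
python3 - <<'E'
from h import *
p,im=grab("w18");CH=lambda h:(h[...,0]<10)&(h[...,1]>200)
print(blobs(im,CH))
E
```

```text
ee_pos: [0.534, -0.0817, 0.2134]
[313.52068427  96.98897377] [[14, 191, 191], [15, 191, 192], [10, 223, 217], [10, 225, 180], [9, 225, 215], [9, 221, 97], [9, 226, 216], [12, 191, 115], [14, 191, 190]]
[([310, 97, 28, 31, 417], [322.8, 113.4])]
ee_pos: [0.5949, -0.0789, 0.2129]
[([276, 1, 58, 61, 1399], [303.6, 30.8])]
```

```bash
python3 - <<'E'
from h import *
res=[]
for k in("w17","w18"):
    p=dict(np.load(f"pics/{k}.npz"));im=cv2.imread(f"pics/{k}.png");h=cv2.cvtColor(im,cv2.COLOR_BGR2HSV)
    m=((h[...,0]<=11)&(h[...,1]>210)).astype(np.uint8);m=cv2.morphologyEx(m,cv2.MORPH_CLOSE,np.ones((5,5)));m[228:]=0;m[:,:200]=0;m[:,430:]=0
    c=max(cv2.findContours(m,0,1)[0],key=cv2.contourArea);e=cv2.fitEllipse(cv2.convexHull(c));print(k,np.round(e[0],1),np.round(e[1],1),cv2.boundingRect(c),onplane(p,*e[0],.02).round(4));res.append((p,*e[0]))
    # knob bright top
    m2=((h[...,0]<=11)&(h[...,1]>210)&(h[...,2]>235)).astype(np.uint8);m2[228:]=0;m2[:,:200]=0;m2[:,430:]=0
    n,l,st,cc=cv2.connectedComponentsWithStats(m2);[print('  bright',st[i],cc[i].round(1),onplane(p,*cc[i],.05).round(4)) for i in range(1,n) if st[i,4]>60]
print(tri(res))
E
```

```text
w17 [311.1  99.1] [74.8 78.1] (274, 60, 75, 79) [ 0.4481 -0.0855  0.02  ]
w18 [308.4  35.6] [78.4 87.1] (269, 0, 79, 80) [ 0.4479 -0.0861  0.02  ]
(array([ 0.44819415, -0.08581148,  0.02162309]), np.float64(0.0002857785905621617))
```

Cherry lid centre (0.448, -0.086), rim at 0.0216 m (expected 0.02), size right. Go and grip it.

```bash

python3 -m inch '[[0.4,0.3,-0.03,0,0],[0.4,0.6,-0.03,0,0],[0.4,0.9,-0.03,0,0],[0.4,0.98,-0.03,0.3,0],[0.4,0.98,-0.03,0.6,0]]' >/dev/null
python3 -m inch '[[0.4,0,0,0.1,0],[0.4,0,0,0.2,0],[0.4,0,0,0.2,0],[0.4,0,0,0.2,0]]' |sed -n '2,4p'
```

```text
ee_pos: [0.4473, -0.086, 0.1049]
tool_rot: [0.005, -3.14, -0.001]
contact_force: [0.9, 0.6, 0.0]
```

```bash

python3 -m inch '[[0.4,0,0,0.15,0],[0.4,0,0,0.3,0],[0.4,0,0,0.45,0],[0.4,0,0,0.45,0],[0.4,0,0,0.45,0]]' |sed -n '2p;4p'
python3 -m inch '[[0.4,0,0,0.06,0],[0.4,0,0,0.09,0],[0.4,0,0,0.09,0],[0.4,0,0,0.09,0]]' |sed -n '2p;4p'
python3 -m inch '[[1,0,0,0.01,0],[1,0,0,0.01,0],[1,0,0,0.01,0],[1,0,0,0.01,0],[1,0,0,0.01,0]]' 25 >/dev/null
python3 -m inch '[[1,0,0,0,0],[1,0,0,0,0],[1,0,0,0,0]]' 25
```

```text
ee_pos: [0.4482, -0.0865, 0.038]
contact_force: [0.1, 0.3, 1.0]
ee_pos: [0.4486, -0.0866, 0.0242]
contact_force: [0.5, -0.3, 0.3]
time: 48.9
ee_pos: [0.4484, -0.0866, 0.0224]
tool_rot: [-0.004, 3.142, 0.0]
contact_force: [-0.4, -0.3, 0.6]
gripper_width: 0.0249
grip_force: 25.0
```

```bash

python3 -m inch '[[1,0,0,-0.15,0],[1,0,0,-0.35,0],[1,0,0,-0.55,0],[1,0,0,-0.75,0],[1,0,0,-0.75,0]]' 25 >/dev/null
python3 -m inch '[[1,-0.25,0.08,0,0],[1,-0.5,0.15,0,0],[1,-0.75,0.25,0,0],[1,-1,0.25,0,0],[1,-1,0.25,0,0]]' >/dev/null
python3 -m inch '[[1,-0.04,0,0,0],[1,-0.04,0,0,0],[1,-0.04,0,0,0],[1,-0.04,0,0,0]]' |sed -n '2,6p'
```

```text
ee_pos: [0.6033, -0.049, 0.1348]
tool_rot: [0.003, -3.141, -0.0]
contact_force: [0.2, -0.1, -1.4]
gripper_width: 0.0248
grip_force: 25.0
```

```bash

python3 -m inch '[[1,0,0,0.15,0],[1,0,0,0.3,0],[1,0,0,0.45,0],[1,0,0,0.6,0],[1,0,0,0.6,0]]' >/dev/null
python3 -m inch '[[1,0,0,0.02,0],[1,0,0,0.02,0],[1,0,0,0.02,0]]' |sed -n '2p;4p'
python3 -m inch '[[1,0,0,0.02,0],[1,0,0,0.02,0],[1,0,0,0.02,0]]' |sed -n '2p;4p'
python3 -m inch '[[1,0,0,0.015,0],[1,0,0,0.015,0],[1,0,0,0.015,0]]' |sed -n '2p;4p'
```

```text
ee_pos: [0.6051, -0.0489, 0.0434]
contact_force: [0.5, -0.1, 0.2]
ee_pos: [0.6045, -0.0486, 0.0394]
contact_force: [0.4, 0.4, -1.2]
ee_pos: [0.6042, -0.0486, 0.0365]
contact_force: [-0.1, -0.1, -1.2]
```

```bash

python3 -m inch '[[1,0,0,0.012,0],[1,0,0,0.012,0],[1,0,0,0.012,0]]' |sed -n '2p;4p'
python3 -m inch '[[1,0,0,0.007,0],[1,0,0,0.007,0],[1,0,0,0.007,0]]' |sed -n '2p;4p'
```

```text
ee_pos: [0.6042, -0.0487, 0.0347]
contact_force: [-0.2, 0.3, -1.5]
ee_pos: [0.6043, -0.0486, 0.0344]
contact_force: [-2.9, -0.1, 7.5]
```

On the board, at exactly the predicted height. Release and go to the slide knob at (0.6865, 0.038).

```bash

python3 -m inch '[[0.4,0,0,-0.005,0],[0.4,0,0,-0.005,0],[0.4,0,0,-0.005,0],[0.4,0,0,-0.005,0],[0.4,0,0,-0.005,0]]' |sed -n '2p;4p'
python3 -m inch '[[0.4,0,0,0,0],[0.4,0,0,0,0],[0.4,0,0,0,0],[0.4,0,0,-0.2,0],[0.4,0,0,-0.45,0]]' |sed -n '2p;4,5p'
python3 -m inch '[[0.4,0,0,-0.3,0],[0.4,-0.3,0.3,-0.4,0],[0.4,-0.55,0.57,-0.4,0],[0.4,-0.55,0.57,-0.4,0],[0.4,-0.55,0.57,-0.4,0]]' >/dev/null
python3 -m inch '[[0.4,0,0,0,0],[0.4,0,0,0,0]]' |sed -n '2p;4p'
python3 - <<'E'
from h import *
p,im=grab("w19");h=cv2.cvtColor(im,cv2.COLOR_RGB2HSV);print("pred knob",proj(p,np.array([.6865,.038,.075])),"lid",proj(p,np.array([.603,-.0487,.032])))
m=h[165:234,270:370,2]<90
for r in range(0,69,8):
    x=np.nonzero(m[r])[0];print(r+165,(x.min()+270,x.max()+270) if len(x) else None)
m=((h[...,0]<=11)&(h[...,1]>205)).astype(np.uint8);m=cv2.morphologyEx(m,cv2.MORPH_CLOSE,np.ones((5,5)));m[228:]=0;m[:,:120]=0;m[:,330:]=0
c=max(cv2.findContours(m,0,1)[0],key=cv2.contourArea);e=cv2.fitEllipse(cv2.convexHull(c));print(e,onplane(p,*e[0],.032))
E
```

```text
ee_pos: [0.6043, -0.0487, 0.0344]
contact_force: [1.4, -0.6, -0.2]
ee_pos: [0.6018, -0.0484, 0.1001]
contact_force: [0.1, 0.8, 0.2]
gripper_width: 0.055
ee_pos: [0.6862, 0.0366, 0.1615]
contact_force: [0.1, -0.2, -0.3]
pred knob [316.67557393 203.1484966 ] lid [217.29480327  97.98165097]
165 None
173 None
181 None
189 (np.int64(308), np.int64(326))
197 (np.int64(306), np.int64(327))
205 (np.int64(305), np.int64(329))
213 (np.int64(309), np.int64(324))
221 None
229 None
((217.85585021972656, 98.52113342285156), (86.46986389160156, 94.25292205810547), 146.6398162841797) [ 0.60344833 -0.04824195  0.032     ]
```

Knob and lid are both where predicted: (317,203), and lid centre (0.6035, -0.048). Pinch and slide in.

```bash

python3 -m inch '[[0.4,0,0.005,0.2,0],[0.4,0,0.005,0.4,0],[0.4,0,0.005,0.6,0],[0.4,0,0.005,0.8,0],[0.4,0,0.005,0.8,0]]' |sed -n '2p;4,5p'
python3 -m inch '[[1,0,0,0,0],[1,0,0,0,0],[1,0,0,0,0],[1,0,0,0,0],[1,0,0,0,0]]' 15 >/dev/null
python3 -m inch '[[1,0,0,0,0],[1,0,0,0,0],[1,0,0,0,0]]' |sed -n '2p;4,6p'
python3 -m inch '[[1,0.004,-0.04,0,0],[1,0.007,-0.08,0,0],[1,0.011,-0.12,0,0],[1,0.015,-0.155,0,0],[1,0.015,-0.155,0,0]]' |sed -n '2p;4,6p'
python3 -m inch '[[1,0,0,0,0],[1,0,0,0,0]]' |sed -n '2p;4,6p'
```

```text
ee_pos: [0.6817, 0.0363, 0.0363]
contact_force: [-1.5, 0.2, -0.7]
gripper_width: 0.055
ee_pos: [0.6872, 0.0379, 0.0432]
contact_force: [-0.9, 0.9, 6.8]
gripper_width: 0.0212
grip_force: 15.0
ee_pos: [0.6848, 0.0138, 0.0432]
contact_force: [-1.3, -1.8, 7.0]
gripper_width: 0.0213
grip_force: 15.0
ee_pos: [0.6848, 0.0138, 0.0432]
contact_force: [-2.7, -0.3, 7.1]
gripper_width: 0.0214
grip_force: 15.0
```

```bash

python3 -m inch '[[1,0.001,-0.015,-0.008,0],[1,0.001,-0.015,-0.008,0],[1,0.001,-0.015,-0.008,0]]' |sed -n '2p;4p'
python3 -m inch '[[1,0.001,-0.01,0,0],[1,0.001,-0.01,0,0],[1,0.001,-0.01,0,0]]' |sed -n '2p;4p'
python3 -m inch '[[1,0.001,-0.007,0,0],[1,0.001,-0.007,0,0],[1,0.001,-0.007,0,0]]' |sed -n '2p;4p'
```

```text
ee_pos: [0.6846, 0.0125, 0.0433]
contact_force: [2.2, 1.1, -1.1]
ee_pos: [0.6845, 0.0111, 0.0433]
contact_force: [2.3, 2.4, -0.6]
ee_pos: [0.6843, 0.0097, 0.0433]
contact_force: [3.3, 1.3, -1.6]
```

```bash

python3 -m inch '[[1,0.001,-0.007,0,0],[1,0.001,-0.007,0,0],[1,0.001,-0.007,0,0]]' |sed -n '2p;4p'
python3 -m inch '[[1,0.001,-0.007,0,0],[1,0.001,-0.007,0,0],[1,0.001,-0.007,0,0]]' |sed -n '2p;4p'
```

```text
ee_pos: [0.6842, 0.0085, 0.0433]
contact_force: [4.3, 1.2, -2.6]
ee_pos: [0.6842, 0.0084, 0.0433]
contact_force: [4.9, 3.1, -1.8]
```

```bash

python3 -m inch '[[1,0,-0.005,0,0],[1,0,-0.005,0,0],[1,0,-0.005,0,0]]' |sed -n '2p;4p'
```

```text
ee_pos: [0.6842, 0.0084, 0.0433]
contact_force: [4.9, 4.2, -0.8]
```

Contact at y=0.0084 (gap ≈ 80 mm). Press to about 11 N, hold, back off 20 mm, release.

```bash

python3 -m inch '[[1,0,-0.01,0,0],[1,0,-0.01,0,0],[1,0,-0.01,0,0]]' |sed -n '2p;4p'
python3 -m inch '[[1,0,-0.012,0,0],[1,0,-0.012,0,0],[1,0,-0.012,0,0],[1,0,-0.012,0,0],[1,0,-0.012,0,0]]' |sed -n '2p;4p'
python3 -m inch '[[1,0,0,0,0],[1,0,0,0,0],[1,0,0,0,0]]' |sed -n '2p;4p'
python3 -m inch '[[1,-0.004,0.05,0,0],[1,-0.008,0.09,0,0],[1,-0.012,0.13,0,0],[1,-0.017,0.17,0,0],[1,-0.017,0.17,0,0]]' |sed -n '2p;4p'
python3 -m inch '[[1,0,0,0,0],[1,0,0,0,0],[0.4,0,0,0,0],[0.4,0,0,0,0],[0.4,0,0,0,0]]' |sed -n '2p;4p'
python3 -m inch '[[0.4,0,0,0,0],[0.4,0,0,0,0],[0.4,0,0,0,0],[0.4,0,0,-0.3,0],[0.4,0,0,-0.6,0]]' |sed -n '2p;4,5p'
python3 -m inch '[[0.4,0,0,-0.3,0],[0.4,-0.2,-0.1,-0.6,0],[0.4,-0.2,-0.2,-0.6,0],[0.4,-0.2,-0.2,-0.6,0]]' |sed -n '2p;4p'
python3 - <<'E'
from h import *
p,im=grab("w20");h=cv2.cvtColor(im,cv2.COLOR_RGB2HSV)
m=((h[...,0]<=11)&(h[...,1]>205)).astype(np.uint8);m=cv2.morphologyEx(m,cv2.MORPH_CLOSE,np.ones((5,5)));m[228:]=0;m[:,:120]=0;m[:,400:]=0
c=max(cv2.findContours(m,0,1)[0],key=cv2.contourArea);e=cv2.fitEllipse(cv2.convexHull(c));print(e,onplane(p,*e[0],.032),env.read_state()['ee_pos'])
E
```

```text
ee_pos: [0.6842, 0.0083, 0.0433]
contact_force: [4.8, 8.2, -1.5]
ee_pos: [0.6842, 0.0082, 0.0433]
contact_force: [4.6, 11.6, -1.2]
ee_pos: [0.6841, 0.0082, 0.0433]
contact_force: [5.2, 11.9, -0.4]
ee_pos: [0.6864, 0.0305, 0.0433]
contact_force: [3.4, 2.1, 0.6]
ee_pos: [0.6849, 0.0286, 0.0428]
contact_force: [-0.3, -0.4, -0.8]
ee_pos: [0.6838, 0.0291, 0.1248]
contact_force: [2.2, 0.0, -0.1]
gripper_width: 0.0548
ee_pos: [0.7194, -0.0062, 0.2218]
contact_force: [-1.3, -1.5, -0.0]
((258.97747802734375, 64.83694458007812), (75.11837005615234, 81.41073608398438), 157.9195556640625) [ 0.60208768 -0.06331657  0.032     ] [ 0.71767429 -0.0042771   0.21898951]
```

Lid centre at (0.602, -0.0633), as expected. Pick it up.

```bash

python3 -m inch '[[0.4,0.3,-0.2,0,0],[0.4,0.6,-0.39,0,0],[0.4,0.77,-0.39,0.2,0],[0.4,0.77,-0.39,0.5,0],[0.4,0.77,-0.39,0.65,0]]' >/dev/null
python3 -m inch '[[0.4,0,0,0.1,0],[0.4,0,0,0.1,0],[0.4,0,0,0.1,0],[0.4,0,0,0.1,0]]' |sed -n '2,4p'
```

```text
ee_pos: [0.6015, -0.0595, 0.1049]
tool_rot: [-0.005, 3.141, -0.0]
contact_force: [-0.2, -0.6, 0.1]
```

```bash

python3 -m inch '[[0.4,0,-0.025,0.15,0],[0.4,0,-0.025,0.3,0],[0.4,0,-0.025,0.46,0],[0.4,0,-0.025,0.46,0],[0.4,0,-0.025,0.46,0]]' |sed -n '2p;4p'
python3 -m inch '[[1,0,0,0,0],[1,0,0,0,0],[1,0,0,0,0],[1,0,0,0,0],[1,0,0,0,0]]' 25 >/dev/null
python3 -m inch '[[1,0,0,0,0],[1,0,0,0,0],[1,0,0,0,0]]' 25
python3 -m inch '[[1,0,0,-0.15,0],[1,0,0,-0.4,0],[1,0,0,-0.7,0],[1,0,0,-1,0],[1,0,0,-1,0]]' >/dev/null
python3 -m inch '[[1,-0.2,0.2,0,0],[1,-0.4,0.4,0,0],[1,-0.4,0.7,0,0],[1,-0.4,0.95,0,0],[1,-0.4,0.95,0,0]]' >/dev/null
python3 -m inch '[[1,-0.1,0.25,0,0],[1,-0.2,0.5,0,0],[1,-0.3,0.75,0,0],[1,-0.3,0.95,0,0],[1,-0.3,0.95,0,0]]' >/dev/null
python3 -m inch '[[1,0,0,0,0],[1,0,0,0,0],[1,0,0,0,0]]' |sed -n '2,6p'
python3 - <<'E'
from h import *
p,im=grab("w21");print(proj(p,np.array([.597,.366,.06])))
h=cv2.cvtColor(im,cv2.COLOR_RGB2HSV);m=((h[...,0]<=11)&(h[...,1]>205)).astype(np.uint8);m=cv2.morphologyEx(m,cv2.MORPH_CLOSE,np.ones((5,5)));m[300:]=0
n,l,st,c=cv2.connectedComponentsWithStats(m);[print(st[i],c[i].round(0)) for i in range(1,n) if st[i,4]>150]
E
```

```text
ee_pos: [0.6011, -0.0633, 0.0356]
contact_force: [-0.5, 0.4, 0.2]
time: 60.75
ee_pos: [0.6013, -0.0634, 0.0356]
tool_rot: [-0.004, 3.141, 0.0]
contact_force: [-0.1, 0.4, 5.7]
gripper_width: 0.0248
grip_force: 25.0
ee_pos: [0.7051, 0.2198, 0.185]
tool_rot: [0.001, -3.141, 0.002]
contact_force: [0.4, -0.3, 0.2]
gripper_width: 0.0251
grip_force: 25.0
[489.20545404  66.54931576]
[ 428   19  115  101 8845] [487.  71.]
[ 278  171  105   91 5751] [328. 218.]
[247 192  29  47 685] [261. 218.]
[287 295  57   5 266] [315. 297.]
```

```bash

python3 -m inch '[[1,0,0.25,-0.15,0],[1,0,0.5,-0.15,0],[1,0,0.75,-0.15,0],[1,0,0.97,-0.15,0],[1,0,0.97,-0.15,0]]' >/dev/null
python3 -m inch '[[1,0,0,0,0],[1,0,0,0,0],[1,0,0,0,0]]' |sed -n '2,6p'
cat > m.py <<'E'
from h import *
import sys
def meas(k):
    p,im=grab(k);t=env.read_state()['ee_pos'];print("tcp",t.round(4));h=cv2.cvtColor(im,cv2.COLOR_RGB2HSV).astype(int)
    m=((h[...,0]<=11)&(h[...,1]>200)).astype(np.uint8);m=cv2.morphologyEx(m,cv2.MORPH_OPEN,np.ones((3,3)))
    n,l,st,c=cv2.connectedComponentsWithStats(cv2.morphologyEx(m,cv2.MORPH_CLOSE,np.ones((7,7))));[print(st[i],c[i].round(0)) for i in range(1,n) if st[i,4]>300]
    col=[i for i in range(0,235,1) if h[i,315,0]<=11 and h[i,315,1]>200];print("col315 runs",[ (r[0],r[-1]) for r in np.split(np.array(col),np.where(np.diff(col)>1)[0]+1)])
meas(sys.argv[1])
E
python3 m.py w22
python3 -m inch '[[1,0.15,0,0,0],[1,0.3,0,0,0],[1,0.3,0,0,0],[1,0.3,0,0,0],[1,0.3,0,0,0]]' >/dev/null
python3 m.py w23b
```

```text
ee_pos: [0.7055, 0.3646, 0.2079]
tool_rot: [0.001, 3.141, -0.002]
contact_force: [0.4, -0.4, -1.2]
gripper_width: 0.0248
grip_force: 25.0
tcp [0.7055 0.3647 0.2081]
[ 280   26   88   93 4807] [328.  69.]
[ 247  171  136   91 7958] [315. 214.]
[287 295  56   8 368] [315. 298.]
col315 runs [(np.int64(27), np.int64(44)), (np.int64(46), np.int64(46)), (np.int64(50), np.int64(50)), (np.int64(57), np.int64(61)), (np.int64(63), np.int64(75)), (np.int64(78), np.int64(78)), (np.int64(81), np.int64(82)), (np.int64(84), np.int64(85)), (np.int64(88), np.int64(91)), (np.int64(93), np.int64(94)), (np.int64(96), np.int64(96)), (np.int64(101), np.int64(101)), (np.int64(103), np.int64(103)), (np.int64(105), np.int64(107)), (np.int64(109), np.int64(118)), (np.int64(171), np.int64(233))]
tcp [0.6608 0.3662 0.208 ]
[  247    80   136   182 12610] [318. 181.]
[287 295  56   8 369] [315. 298.]
col315 runs [(np.int64(81), np.int64(92)), (np.int64(94), np.int64(94)), (np.int64(99), np.int64(100)), (np.int64(103), np.int64(121)), (np.int64(123), np.int64(123)), (np.int64(125), np.int64(127)), (np.int64(129), np.int64(129)), (np.int64(131), np.int64(133)), (np.int64(135), np.int64(135)), (np.int64(137), np.int64(145)), (np.int64(147), np.int64(147)), (np.int64(149), np.int64(165)), (np.int64(171), np.int64(234))]
```

```bash
python3 - <<'E'
from h import *
P={k:dict(np.load(f"pics/{k}.npz")) for k in("w22","w23b")}
im=cv2.imread("pics/w23b.png");h=cv2.cvtColor(im,cv2.COLOR_BGR2HSV);m=((h[...,0]<=11)&(h[...,1]>200)).astype(np.uint8);m=cv2.morphologyEx(m,cv2.MORPH_OPEN,np.ones((3,3)));ys,xs=np.nonzero(m[75:160,230:420]);l,r=xs.min()+230,xs.max()+230;print(l,r,np.nonzero(m[75:90].sum(0))[0][[0,-1]])
p,q=P["w22"],P["w23b"]
print("back edges tri",tri([(p,323.5,26),(q,(l+r)/2,80)]))
a,b=onplane(p,323.5,26,.06),onplane(q,(l+r)/2,80,.06);print("back edge",a,b)
print("lr",onplane(p,280,70,.06),onplane(p,368,70,.06),onplane(q,l,123,.06),onplane(q,r+1,123,.06))
for P_,t in((p,.7055),(q,.6608)):e=onplane(P_,315,171,.208-.0236+.008);print("lid edge",e,"rel tcp",e[0]-t)
print("lid lr",onplane(p,247,225,.2045),onplane(p,383,225,.2045))
E
```

```text
280 363 [296 347]
back edges tri (array([0.56056911, 0.37227028, 0.05820277]), np.float64(3.746909707783961e-05))
back edge [0.5610022  0.37219142 0.06      ] [0.56075533 0.37227301 0.06      ]
lr [0.59715308 0.33299843 0.06      ] [0.59725664 0.41267156 0.06      ] [0.59892626 0.33344623 0.06      ] [0.59887736 0.41247799 0.06      ]
lid edge [0.66890535 0.36465707 0.1924    ] rel tcp -0.03659464744371932
lid edge [0.62394257 0.36624557 0.1924    ] rel tcp -0.036857425991309145
lid lr [0.6976104  0.32636292 0.2045    ] [0.69766408 0.40288609 0.2045    ]
```

Box rim triangulates to 0.058 m; centre (0.601, 0.373). The lid sits within about 2 mm of the TCP, so the target TCP is (0.599, 0.373), seating at 0.0756.

```bash

python3 -m inch '[[1,0.2,0.04,0,0],[1,0.41,0.045,0,0],[1,0.41,0.045,0.2,0],[1,0.41,0.045,0.4,0],[1,0.41,0.045,0.6,0]]' >/dev/null
python3 -m inch '[[1,0,0,0.05,0],[1,0,0,0.1,0],[1,0,0,0.1,0],[1,0,0,0.1,0],[1,0,0,0.1,0]]' |sed -n '2,4p'
```

```text
ee_pos: [0.5996, 0.3742, 0.1044]
tool_rot: [-0.004, 3.139, 0.002]
contact_force: [0.7, 0.5, -0.2]
```

```bash

python3 -m inch '[[1,0.003,-0.008,0.06,0],[1,0.003,-0.008,0.1,0],[1,0.003,-0.008,0.1,0],[1,0.003,-0.008,0.1,0]]' |sed -n '2p;4p'
python3 -m inch '[[1,0,0,0.025,0],[1,0,0,0.025,0],[1,0,0,0.025,0]]' |sed -n '2p;4p'
python3 -m inch '[[1,0,0,0.02,0],[1,0,0,0.02,0],[1,0,0,0.02,0]]' |sed -n '2p;4p'
```

```text
ee_pos: [0.5973, 0.3725, 0.087]
contact_force: [0.3, -0.1, -0.8]
ee_pos: [0.5976, 0.3727, 0.0836]
contact_force: [-1.0, -0.7, -0.7]
ee_pos: [0.5976, 0.3726, 0.0806]
contact_force: [-0.5, -0.1, -1.2]
```

```bash

python3 -m inch '[[1,-0.007,0,0.015,0],[1,-0.007,0,0.015,0],[1,-0.007,0,0.015,0]]' |sed -n '2p;4p'
python3 -m inch '[[1,0,0,0.012,0],[1,0,0,0.012,0],[1,0,0,0.012,0]]' |sed -n '2p;4p'
python3 -m inch '[[1,0,0,0.01,0],[1,0,0,0.01,0],[1,0,0,0.01,0]]' |sed -n '2p;4p'
```

```text
ee_pos: [0.5988, 0.3726, 0.0784]
contact_force: [0.2, 0.1, -1.2]
ee_pos: [0.5987, 0.3726, 0.0766]
contact_force: [0.4, -0.2, -0.2]
ee_pos: [0.599, 0.3728, 0.0759]
contact_force: [-1.1, -1.1, 5.5]
```

Seated at 0.0759, as predicted. Release, lift and check both lids, plus a last look that no pale lid lies about.

```bash

python3 -m inch '[[0.4,0,0,-0.003,0],[0.4,0,0,-0.003,0],[0.4,0,0,-0.003,0],[0.4,0,0,-0.003,0],[0.4,0,0,-0.003,0]]' |sed -n '2p;4p'
python3 -m inch '[[0.4,0,0,0,0],[0.4,0,0,0,0],[0.4,0,0,0,0],[0.4,0,0,-0.3,0],[0.4,0,0,-0.6,0]]' |sed -n '2p;4,5p'
python3 -m inch '[[0.4,0,0,-0.3,0],[0.4,-0.3,0,-0.4,0],[0.4,-0.6,0,-0.4,0],[0.4,-0.6,0,-0.4,0]]' >/dev/null
python3 -m inch '[[0.4,0,0,0,0],[0.4,0,0,0,0]]' |sed -n '2p'
python3 m.py w24
python3 - <<'E'
from h import *
p=dict(np.load("pics/w24.npz"))
print("pred rim",[proj(p,np.array([.601+a,.373+b,.072])).round(0).tolist() for a,b in((-.04,0),(.04,0),(0,-.04),(0,.04))])
im=env.get_image("scene");S=env.camera_params("scene")
for n,X in(("walnut",[.381,.203]),("cherry",[.601,.373])):
    for z in(.10,.072):u,v=proj(S,np.array(X+[z])).astype(int);print(n,z,(u,v),im[v-1:v+2,u-1:u+2].reshape(-1,3).mean(0).round())
for n,win in(("walnut",(365,180,400,210)),):
    x0,y0,x1,y1=win;h=cv2.cvtColor(np.ascontiguousarray(im[y0:y1,x0:x1]),cv2.COLOR_RGB2HSV);m=(h[...,2]<90);ys,xs=np.nonzero(m);print(n,xs.min()+x0,xs.max()+x0,ys.min()+y0,ys.max()+y0)
print([proj(S,np.array([.381+a,.203+b,z])).round(0).tolist() for a,b,z in((0,-.045,.07),(0,.045,.07),(-.045,0,.072),(0,0,.102),(.045,0,0))])
E
```

```text
ee_pos: [0.5987, 0.3727, 0.0755]
contact_force: [-0.8, 0.4, 0.1]
ee_pos: [0.5968, 0.3717, 0.1573]
contact_force: [1.9, 0.1, 0.3]
gripper_width: 0.0547
ee_pos: [0.6891, 0.3723, 0.2182]
tcp [0.6881 0.373  0.2184]
[ 273   47   86   91 5891] [315.  93.]
col315 runs [(np.int64(48), np.int64(137))]
pred rim [[316.0, 46.0], [316.0, 138.0], [272.0, 94.0], [359.0, 94.0]]
walnut 0.1 (np.int64(383), np.int64(182)) [79. 46. 31.]
walnut 0.072 (np.int64(382), np.int64(187)) [52. 31. 22.]
cherry 0.1 (np.int64(414), np.int64(240)) [214.  95.  58.]
cherry 0.072 (np.int64(413), np.int64(245)) [155.  67.  41.]
walnut 371 399 181 209
[[372.0, 185.0], [394.0, 191.0], [386.0, 180.0], [384.0, 182.0], [378.0, 208.0]]
```

Both lids match the predicted seated outlines (cherry rim within 1 px, walnut knob top where it should be), the gripper is clear and the caliper is backed off. Hand in.

```bash
python3 -c "
from plant import env
print(env.read_state()['time']);print(env.hand_in())"
```

```text
67.3333
the job is handed in; nothing more can be done
None
```

I handed the job in at 67 s with the walnut and cherry lids both measured in the caliper and seated on their own boxes; no maple lid was visible, and hand-in returned no verdict.

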